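# Deburr the stage ring bore

### The arm

A 6-joint arm with a two-finger parallel gripper is mounted at the origin on the work surface. World frame = base frame: x ahead of the robot, y to its left, z up, the work surface at z = 0. Lengths are in mm, angles in rad, forces in N, time in s.
With the tool pointing down it reaches from about 325 to 775 mm from the base axis. Payload 9.3 kg.
Tool frame: the origin (TCP) lies on the centre line of the jaws, within the pads' length; the fingertips stand finger_overhang ahead of it and the grasp point (between the pads) lies 5 mm behind it (finger_overhang is the distance from the TCP to the fingertips, in mm); z points along the fingers, y is the line along which they close (so a half turn about z gives the same grasp; the last joint's range is limited). The gripper opens to 85 mm and grips with 20 to 120 N. Pads are 22 mm wide; open, the fingers measure 114 mm over their backs; the gripper's body (76 mm by 85 mm) begins 54 mm behind the grasp point. The pads swing forward as they close: fully open they stand 13 mm farther back than shut.
Start: joints at [0.983, 0.259, 0.021, 1.334, 0, 1.418], TCP at [231.677, 498.821, 245.279] pointing down, gripper open.
Joint ranges: [-3.04, 3.04], [-0.91, 1.82], [-1.04, 1.36], [-1.92, 1.95], [-1.52, 1.45], [-3.14, 3.14]. Speed limits (rad/s): [2.22, 2.22, 2.79, 3.14, 3.14, 3.14].

### API

Orientations are given as a rotation vector (axis times angle).
In Python, from station import * gives the robot as it stands.
- The arm moves only by the tool carry_out, never from a script. Its argument "increments" is a list of rows, each an object of numbers: "tx", "ty", "tz": the shift along the tool's x, y, z in cm; "rx", "ry", "rz": the turn, a rotation vector about the tool's x, y, z in degrees; "claw": the opening, from 0 (shut) to 1 (fully open). A call has exactly 5 rows; each row shifts and turns the commanded pose from where the row before left it, along the tool's axes as they then stand; what a row does not reach is not made up. A row lasts 1/10 s, in which the tool goes at most 50 mm and 8.59 degrees, less where a joint would pass 70% of its speed; a pose out of reach is approached as far as the arm can. A call with a gripper value outside its range is refused whole. The fingers move at their own pace and stop on an object; the grip force is fixed at half the most. Time passes only in rows, so rows that do not move let the fingers close, or fill a call up. It gives the time, the measured TCP pose, the force, the opening and the grip force at its end, in the units of the state.
- sense(): the state, without advancing time (a new reading comes with each control period).
- capture(name): name is "side" or "top"; returns a dict with "img" (420x560x3 uint8, red, green, blue), "camera_matrix" (3x3 intrinsics, pixels), "cam_to_world" (4x4, takes a point from camera to world coordinates). Camera axes: x right, y down, z forward; pixel columns grow to the right and rows downward; lengths in mm; the calibration is good to about 2 mm. A picture is of the moment at which its call begins. There is no depth.
- job_done(): hands the job in; it is judged then, once.
Trained networks look in a picture, given as the dict that the camera call returned (one of the last four; its "shot" number tells which), for a name from the list of things; names that differ only in an ending like _2 or _b are one class to them, and where a whole thing is asked for, a point or a joint stands for the part that bears it (a point fixed in the world has none). Each returns a list of dicts, best first, with "score" (0 to 1); they miss things now and then, are a little off and sometimes report something else, mostly with a low value. They report only what shows in the picture. A call takes as long as a camera call. They do not tell look-alikes from the thing itself.
- recognise(thing, picture): "position" ([column, row] in pixels, amid what is visible of it).
- trace(thing, picture): "mask" (420x560 bool, what is visible of it) and "position" ([column, row] in pixels, amid what is visible of it).
- mark_of(thing, picture): "position" ([column, row] in pixels: a listed point, or the origin of a listed thing).
The state is a dict: "time_s": time; "q": joint angles; "dq": joint speeds; "joint_efforts": joint torques, N m; "position": TCP position; "eef_rot": TCP orientation; "wrist_force": force on the tool from outside, world axes, zero at the start; "ft_torque": the same for the moment, N m; "width": finger opening in mm; "finger_force": force on a finger pad.
Only numpy, scipy, OpenCV 4.12 (cv2) and the standard library are available. Lean on these libraries where they do the work, as an engineer would, in place of code of your own. Each camera call takes 0.05 s, during which the arm holds its last target. There are 200 camera calls.

### The job

The bore of the microscope's aluminium stage ring has a rough top edge: swing the black disc well aside out of the way, take the deburring tool from its stand, and run its sprung blade with steady, medium spring pressure one full turn, taking about six to ten seconds for it, round the bore edge, anticlockwise seen from above, starting and finishing on the side of the ring's lug. Then set the tool gently back upright in its stand, leaving the disc aside and the other things on the desk where they are.

Things in the scene. Friction and masses are not known exactly. Their poses are not given: they have to be found in the camera images.
- base: white microscope base, fixed to the desk, 260 (its x) x 200 (its y) x 60 mm high; origin at the centre of its underside. A steel post (28 mm across) stands on it at x=+100 mm, y=0; the post's top is 145 mm above the desk. The head has been taken off.
- shade (a joint): swing angle of the flat black disc (90 mm across) on its arm about the post. 0 = disc straight over the bore (the arm points along the base's -x); positive turns anticlockwise seen from above; stops at -1.75 and +1.75 rad. Plain friction (about 0.06 N m), stays where it is left. Starts within 0.35 rad of 0. The disc's underside is 115 mm and its top 121 mm above the desk.
- shade_knob (a point): top of the steel knob on the disc, an upright round pin 16 mm across and 42 mm tall in the middle of the disc, 145 mm from the post axis; its top is 163 mm above the desk
- insert: aluminium stage ring lying fixed on the thin dark plate on top of the white base, its underside 60 mm above the desk, 100 mm across, 12 mm thick, with a plain 60 mm bore; origin at the centre of its underside. One square lug, 22 mm wide, sticks out 16 mm from its outer edge along the ring's own +x; it may point any way. Its z is up.
- bore (a point): centre of the bore at the ring's top face, 72 mm above the desk; axes as the ring's (x towards the lug). The edge to be deburred is the circle of 30 mm radius about it.
- stand: dark steel tool stand, fixed: a round foot 84 mm across with an upright tube, 46 mm outside, 30 mm inside, open at the top, 85 mm tall overall; origin under its centre. The tool hangs in it by its collar. It stands to the left or the right of the microscope base.
- stand_rim (a point): centre of the tube's mouth, 85 mm above the desk, where the tool's collar centre sits
- tool: hand deburring tool, upright in the stand, about 0.18 kg. Origin at the centre of the underside of its round steel collar (46 mm across, 8 mm thick); z up along the tool. Above the collar a black square grip, 24 x 24 mm with sides along the tool's x and y, from 8 to 83 mm above the origin. Below, a 12 mm shank to -38 mm, then the sprung blade.
- blade_tip (a point): centre of the round ball-shaped fluted blade, 18 mm across, at the lower end of the tool: 56 mm below the tool's origin when the spring is out. Pressed on the bore edge with its centre about 25.5 mm from the bore axis, it rests on the inner edge with its centre 7.8 mm above the ring's top face.
- blade (a joint): how far the blade is pushed up into the tool against its spring: 0 (out) to 10 mm (fully in), in m; 1.2 N to start it and 0.4 N more per mm. About half way in is the right pressure.
- brush_pot: white ceramic pot, fixed, 72 mm across, 85 mm tall, holding wooden brushes that stick out to about 140 mm above the desk; stands at the other side of the microscope base from the stand; origin under its centre
- rinse: tall amber glass bottle with black cap, 52 mm across, 150 mm tall, standing close beside the white base on one side, in the way of the disc if it is swung to that side; a bystander; origin at the centre of its underside
- jar: clear glass jar with metal cap, 48 mm across, 60 mm tall; a bystander; origin at the centre of its underside
- dish: shallow glass dish, 90 mm across, 20 mm high; a bystander; origin at the centre of its underside
- tweezers: steel tweezers, 120 mm long, lying flat; a bystander; origin at the centre of its underside
- eyepiece: black eyepiece, 40 mm across, 60 mm tall, standing close beside the white base on the other side; the disc passes over it; a bystander; origin at the centre of its underside
- slide_box: wooden box 100 x 80 x 35 mm; a bystander; origin at the centre of its underside
Mind the look-alikes: they are no part of the job. What is shaped like the tool but blue, purple or red is not meant.

How it is judged:
By the outcome, as a careful person would: the job done as asked, in the order asked, and still so for the second after the job is handed in, with the robot touching nothing.
It also fails if it takes over 72 s, if anything falls off the work surface, if the arm or the gripper's body presses on something with over 40 N, if the wrist force passes 120 N, or if a joint passes its speed limit or range.

## Working session

There is one attempt and no reset: what is moved stays moved. The work goes in short steps, Python scripts to look and compute and a tool call to move; the robot and the scene stay as the last step left them, time stands still between calls to the robot, and variables do not carry over. Pictures are saved under pics/ and viewed, at most 10 in all, crops included, and the job is handed in when it is done.

Besides the shell and the picture viewer there is one more tool, called after "Emit:" as name([rows], argument=value, ...), one row to a line, values as JSON. carry_out: Moves the arm, as the interface text tells. Its arguments: {"type":"object","properties":{"increments":{"type":"array"}},"required":["increments"]}

```bash
mkdir -p pics; ls; python3 - <<'E'
from station import *
import cv2
for n in("side","top"):
    p=capture(n); cv2.imwrite(f"pics/{n}0.png",p["img"][:,:,::-1])
    print(n,p["camera_matrix"].tolist(),p["cam_to_world"].round(3).tolist(),p["shot"])
    for t in["base","stand","stand_rim","tool","bore","shade_knob","insert","rinse","eyepiece","brush_pot"]:
        print(t,[(round(d["score"],2),[round(float(x)) for x in d["position"]]) for d in mark_of(t,p)[:4]])
s=sense();print(s)
E
```

```text
pics
side [[404.3644780060779, 0.0, 281.8201131928256], [0.0, 404.3644780060779, 211.2442445347841], [0.0, 0.0, 1.0]] [[0.892, -0.347, 0.288, 265.588], [-0.451, -0.676, 0.583, -525.118], [-0.007, -0.65, -0.76, 816.007], [0.0, 0.0, 0.0, 1.0]] 1
base [(0.87, [311, 242])]
stand [(0.89, [290, 366])]
stand_rim [(0.67, [291, 353]), (0.38, [209, 185])]
tool [(0.97, [252, 394]), (0.67, [263, 314]), (0.57, [290, 349])]
bore [(0.58, [292, 234])]
shade_knob [(0.62, [297, 200])]
insert [(0.87, [301, 238])]
rinse [(0.87, [364, 287]), (0.48, [290, 369])]
eyepiece [(0.74, [309, 196])]
brush_pot [(0.91, [208, 184])]
top [[402.4975188690841, 0.0, 282.07296548280044], [0.0, 402.4975188690841, 212.3528520259157], [0.0, 0.0, 1.0]] [[-0.009, -0.994, 0.111, 408.163], [-1.0, 0.006, -0.026, 10.584], [0.025, -0.111, -0.993, 1071.141], [0.0, 0.0, 0.0, 1.0]] 2
base [(0.74, [284, 203])]
stand [(0.9, [379, 259]), (0.18, [119, 199])]
stand_rim [(0.78, [386, 259])]
tool [(0.89, [398, 296]), (0.73, [388, 257]), (0.63, [342, 263]), (0.57, [431, 264])]
bore [(0.67, [285, 199])]
shade_knob [(0.76, [280, 193]), (0.7, [284, 202])]
insert [(0.65, [387, 259])]
rinse [(0.73, [341, 174])]
eyepiece [(0.77, [235, 166])]
brush_pot [(0.7, [169, 248])]
{'time_s': 1.1, 'q': array([ 9.83368318e-01,  2.58592761e-01,  2.14885728e-02,  1.33368984e+00,
       -2.09770048e-05,  1.41820098e+00]), 'dq': array([1.10393100e-03, 9.29119786e-05, 5.35440119e-04, 3.52180563e-04,
       9.35185885e-04, 2.40747553e-04]), 'joint_efforts': array([-5.50803179e-04, -5.55395794e+01,  3.44738960e+01,  1.48509174e-03,
       -2.21465543e-04,  3.13070018e-06]), 'position': array([231.69625867, 498.80889246, 245.27815524]), 'eef_rot': array([ 6.77660709e-01,  3.06761345e+00, -8.55656285e-06]), 'wrist_force': array([0.52285194, 0.12688786, 0.44528991]), 'ft_torque': array([ 0.01884067, -0.03546904, -0.03101678]), 'finger_force': 0.0, 'width': 85.32673520384009}
```

View pics/side0.png

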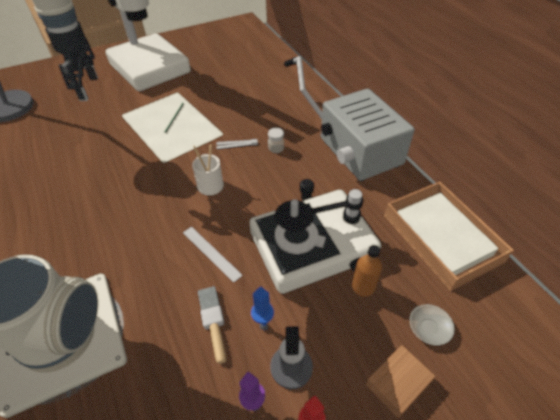

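View pics/top0.png

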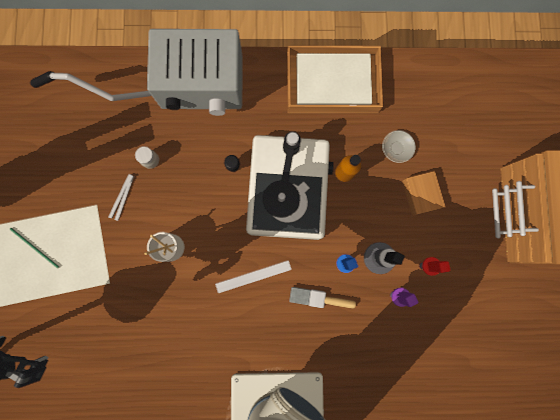

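The top view shows the microscope base at about (288,188), with the disc over the ring at (281,197). The amber bottle is to its right at (347,168) and the eyepiece to its left at (232,163), so the disc should swing left, which is clockwise (negative). The black tool is in its stand at (380,258), with the blue, purple and red look-alikes around it.

```bash
cat > h.py <<'E'
from station import *
import numpy as np, cv2
from scipy.spatial.transform import Rotation as R
def px2w(p,uv,z):
    T=np.array(p["cam_to_world"]);d=T[:3,:3]@np.linalg.inv(p["camera_matrix"])@np.array([uv[0],uv[1],1.])
    return (T[:3,3]+d*(z-T[2,3])/d[2]).round(1)
def w2px(p,X):
    T=np.linalg.inv(p["cam_to_world"]);c=T[:3,:3]@np.array(X,float)+T[:3,3]
    u=np.array(p["camera_matrix"])@c;return (u[:2]/u[2]).round(1)
def to(xyz,yaw=None):
    """shift in cm (tool axes) and rz deg from now to world pose; yaw=direction of tool y, mod pi"""
    s=sense();r=R.from_rotvec(s["eef_rot"]);M=r.as_matrix()
    d=M.T@(np.array(xyz)-s["position"])/10
    y=np.degrees(np.arctan2(M[1,1],M[0,1]))
    out=dict(t=d.round(2),y=round(y,1))
    if yaw is not None: out["rz"]=round(-((yaw-y+90)%180-90),1)
    return out
E
python3 - <<'E'
import station; print([n for n in dir(station) if n[0]!='_'], getattr(station,'finger_overhang',None))
from h import *
Z=dict(base=0,stand=0,stand_rim=85,tool=85,bore=72,shade_knob=163,rinse=0,eyepiece=0,brush_pot=0)
for n in("side","top"):
    p=capture(n)
    for t,z in Z.items(): print(n,t,[(round(d["score"],2),px2w(p,d["position"],z)[:2]) for d in mark_of(t,p)[:4]])
    b=p["img"][200:300,320:450] if n=="top" else p["img"][300:420,220:350]
    cv2.imwrite(f"pics/crop_{n}.png",cv2.resize(b,None,fx=5,fy=5,interpolation=cv2.INTER_CUBIC)[:,:,::-1])
    if n=="top":
        m=trace("base",p)[0]["mask"]; print(cv2.minAreaRect(np.argwhere(m)[:,::-1].astype(np.float32)))
E
```

```text
['IKError', 'capture', 'finger_overhang', 'job_done', 'mark_of', 'recognise', 'sense', 'trace'] 14.0
side base [(0.58, array([588. , -23.6]))]
side stand [(0.7, array([ 405.5, -275.9])), (0.28, array([661.8, 117.8]))]
side stand_rim [(0.97, array([ 400.1, -267.7]))]
side tool [(0.95, array([ 310.5, -311.2])), (0.84, array([ 406.9, -279.6])), (0.69, array([ 390.7, -182.2])), (0.28, array([586.9,  53.6]))]
side bore [(0.72, array([541.3, -27.8]))]
side shade_knob [(0.76, array([551.3, -15.3]))]
side rinse [(0.86, array([ 635.8, -189. ]))]
side eyepiece [(0.82, array([654.5, 115.3]))]
side brush_pot [(0.82, array([433.5, 288.4]))]
top base [(0.88, array([592.2, -34.4]))]
top stand [(0.6, array([ 393.9, -277. ]))]
top stand_rim [(0.93, array([ 404.8, -273.3])), (0.46, array([ 395. , -257.3]))]
top tool [(0.94, array([ 384.8, -381.7])), (0.8, array([ 401.9, -168.3])), (0.67, array([ 312.4, -301.7])), (0.54, array([ 407., -278.]))]
top bore [(0.91, array([552.4, -27.3])), (0.43, array([ 406.6, -270.6]))]
top shade_knob [(0.61, array([549.8, -10.2]))]
top rinse [(0.75, array([ 634.8, -178.2])), (0.52, array([444.6, 282. ])), (0.32, array([546.3, -25.5]))]
top eyepiece [(0.57, array([562.3, -21.9]))]
top brush_pot [(0.85, array([450.9, 280. ]))]
((290.6591796875, 184.84580993652344), (81.94441986083984, 105.73410034179688), 4.4846062660217285)
```

View pics/crop_top.png

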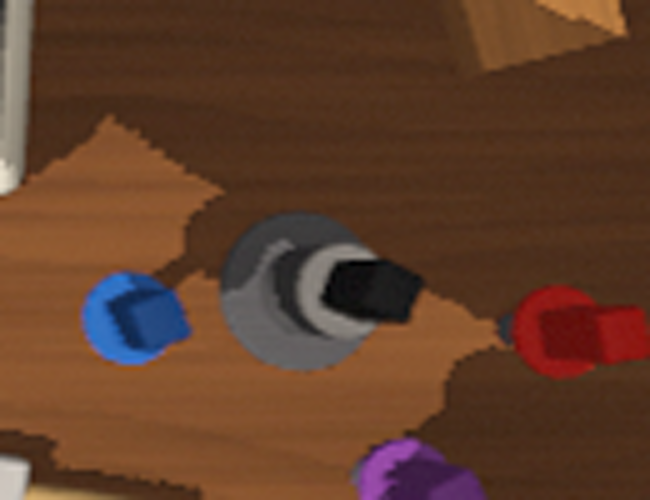

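Emit:
carry_out([
  {"rz":-8,"claw":0.9},
  {"rz":-7.6},
  {"tx":-1.5,"ty":-1.7},
  {"tx":-3,"ty":-3.4},
  {"tx":-3,"ty":-3.4},
])

```text
invalid input at $.increments[0]: expected keys tx, ty, tz, rx, ry, rz, claw
```

Emit:
carry_out([
  {"tx":-3,"ty":-3.4,"claw":0.6},
  {"tx":-3,"ty":-3.4},
  {"tx":-3,"ty":-3.4},
  {"tx":-3,"ty":-3.4},
  {"tx":-3,"ty":-3.4},
])

```text
invalid input at $.increments[0]: expected keys tx, ty, tz, rx, ry, rz, claw
```

Emit:
carry_out([
  {"tx":-3,"ty":-3.4,"claw":0.6},
  {"tx":-3,"ty":-3.4},
  {"tx":-3,"ty":-3.4},
  {"tx":-3,"ty":-3.4},
  {"tx":-2.7,"ty":-3.4},
])

```text
invalid input at $.increments[0]: expected keys tx, ty, tz, rx, ry, rz, claw
```

```bash
python3 - <<'E'
from h import *
p=capture("top")
for t,z in dict(shade_knob=163,base=0).items(): print(t,[(round(d["score"],2),px2w(p,d["position"],z)[:2]) for d in mark_of(t,p)[:3]])
q=capture("side")
for t,z in dict(shade_knob=163,base=0).items(): print(t,[(round(d["score"],2),px2w(q,d["position"],z)[:2]) for d in mark_of(t,q)[:3]])
s=sense();print(s["time_s"],s["position"],s["width"],s["q"],to([550,-12,140],80.7))
print(px2w(p,(292,139),145))
cv2.imwrite("pics/s1.png",cv2.resize(q["img"][130:310,180:420],None,fx=3,fy=3)[:,:,::-1])
E
```

```text
shade_knob [(0.83, array([552.3, -10.5])), (0.38, array([ 654. , -282.8]))]
base [(0.83, array([595.5, -39.8]))]
shade_knob [(0.81, array([552. ,  -2.5])), (0.36, array([ 394.1, -305.8]))]
base [(0.72, array([597.5, -28.1]))]
2.45 [231.68713399 498.80567117 245.28074366] 85.43895106728188 [9.83366951e-01 2.58605746e-01 2.15130494e-02 1.33374290e+00
 2.36814167e-06 1.41819521e+00] {'t': array([-50.39, -32.92,  10.53]), 'y': np.float64(65.1), 'rz': np.float64(-15.6)}
[686.4 -39.1 145. ]
```

View pics/s1.png

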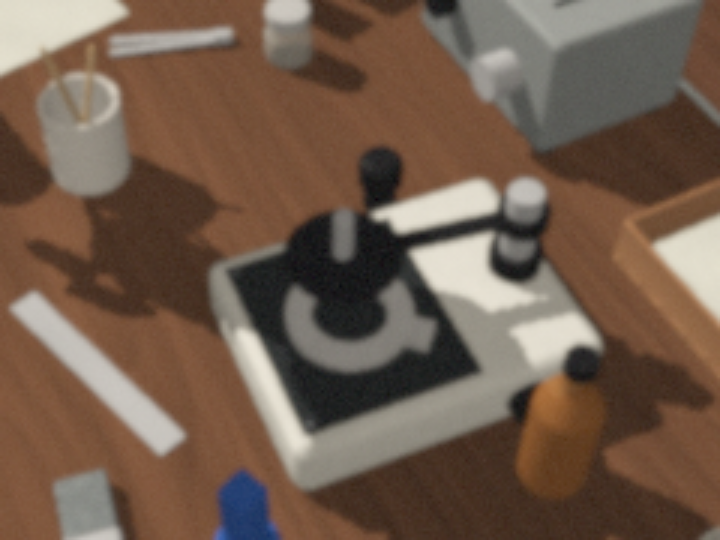

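The crop shows the knob top at (345,213), the post at (525,190) and the ring lug at (425,335). The move calls were refused because every row needs all its keys, so I'm resending them.

Emit:
carry_out([
  {"tx":0,"ty":0,"tz":0,"rx":0,"ry":0,"rz":-8,"claw":0.8},
  {"tx":0,"ty":0,"tz":0,"rx":0,"ry":0,"rz":-7.6,"claw":0.6},
  {"tx":-1.5,"ty":-1.7,"tz":0,"rx":0,"ry":0,"rz":0,"claw":0.6},
  {"tx":-3,"ty":-3.4,"tz":0,"rx":0,"ry":0,"rz":0,"claw":0.6},
  {"tx":-3,"ty":-3.4,"tz":0,"rx":0,"ry":0,"rz":0,"claw":0.6},
])

```text
time_s: 2.95
position: [292.1, 402.0, 245.1]
eef_rot: [-0.252, -3.131, 0.0]
wrist_force: [0.3, 0.2, 0.6]
width: 51.1
finger_force: 0.0
```

Emit:
carry_out([
  {"tx":-3,"ty":-3.4,"tz":0,"rx":0,"ry":0,"rz":0,"claw":0.6},
  {"tx":-3,"ty":-3.4,"tz":0,"rx":0,"ry":0,"rz":0,"claw":0.6},
  {"tx":-3,"ty":-3.4,"tz":0,"rx":0,"ry":0,"rz":0,"claw":0.6},
  {"tx":-3,"ty":-3.4,"tz":0,"rx":0,"ry":0,"rz":0,"claw":0.6},
  {"tx":-3,"ty":-3.4,"tz":0,"rx":0,"ry":0,"rz":0,"claw":0.6},
])

```text
time_s: 3.45
position: [413.1, 209.1, 245.5]
eef_rot: [0.255, 3.131, 0.0]
wrist_force: [1.7, 0.4, -0.8]
width: 51.3
finger_force: 0.0
```

Emit:
carry_out([
  {"tx":-3,"ty":-3.4,"tz":0,"rx":0,"ry":0,"rz":0,"claw":0.6},
  {"tx":-3,"ty":-3.4,"tz":0.5,"rx":0,"ry":0,"rz":0,"claw":0.6},
  {"tx":-3,"ty":-3.4,"tz":1,"rx":0,"ry":0,"rz":0,"claw":0.6},
  {"tx":-3,"ty":-3.4,"tz":1,"rx":0,"ry":0,"rz":0,"claw":0.6},
  {"tx":-2.5,"ty":-3,"tz":0.5,"rx":0,"ry":0,"rz":0,"claw":0.6},
])

```text
time_s: 3.95
position: [529.4, 21.4, 214.5]
eef_rot: [-0.256, -3.131, 0.0]
wrist_force: [1.3, -0.9, 0.4]
width: 51.2
finger_force: 0.0
```

```bash
python3 - <<'E'
from h import *
s=sense();print(s["time_s"],s["position"],s["width"],s["q"],to([551,-9,140],80.7))
p=capture("side");cv2.imwrite("pics/s2.png",cv2.resize(p["img"][130:310,180:420],None,fx=3,fy=3)[:,:,::-1])
E
```

```text
3.95 [529.40291884  21.36876981 214.48152339] 51.24599061071751 [-1.18071032e-01  2.35563585e-01 -8.87732093e-02  1.24699944e+00
 -6.40845999e-05  4.52595680e-02] {'t': array([-2.63, -2.64,  7.45]), 'y': np.float64(80.6), 'rz': np.float64(-0.1)}
```

View pics/s2.png

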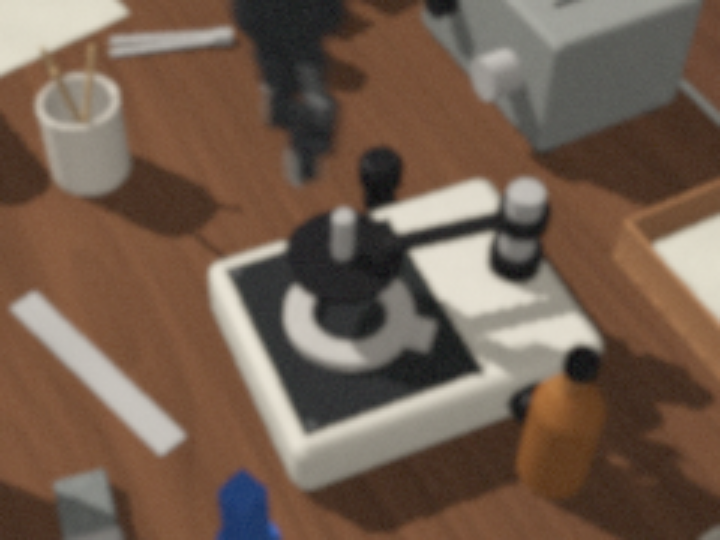

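The gripper is up and behind at (310,130), and the disc is undisturbed with its knob at (343,222). Next I go over the knob and lower around it.

Emit:
carry_out([
  {"tx":-1.3,"ty":-1.3,"tz":0,"rx":0,"ry":0,"rz":0,"claw":0.6},
  {"tx":-1.3,"ty":-1.3,"tz":0.5,"rx":0,"ry":0,"rz":0,"claw":0.6},
  {"tx":0,"ty":0,"tz":1.5,"rx":0,"ry":0,"rz":0,"claw":0.6},
  {"tx":0,"ty":0,"tz":1.5,"rx":0,"ry":0,"rz":0,"claw":0.6},
  {"tx":0,"ty":0,"tz":0,"rx":0,"ry":0,"rz":0,"claw":0.6},
])

```text
time_s: 4.5
position: [549.6, -6.1, 178.6]
eef_rot: [-0.254, -3.128, -0.0]
wrist_force: [-0.9, 0.4, -0.3]
width: 51.2
finger_force: 0.0
```

```bash
python3 - <<'E'
from h import *
s=sense();print(s["time_s"],s["position"],s["width"],s["wrist_force"],to([551,-9,140],80.7))
p=capture("side");cv2.imwrite("pics/s3.png",cv2.resize(p["img"][150:290,220:360],None,fx=4,fy=4)[:,:,::-1])
E
```

```text
4.5 [549.552079    -6.10645717 178.59130072] 51.197192848104436 [-0.90267706  0.4100002  -0.32128204] {'t': array([-0.2 , -0.26,  3.86]), 'y': np.float64(80.7), 'rz': np.float64(0.0)}
```

View pics/s3.png

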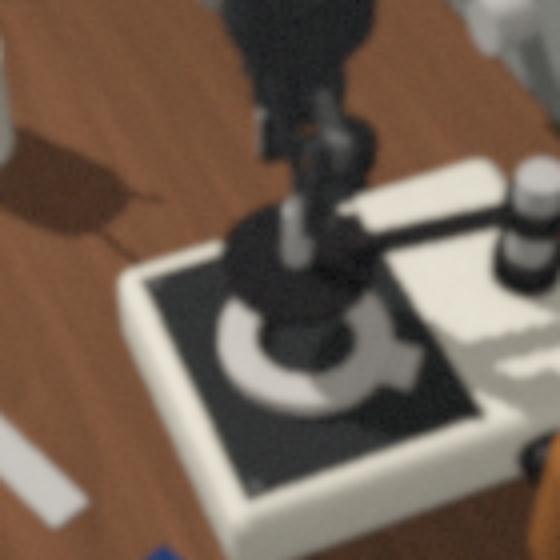

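```bash
python3 - <<'E'
from h import *
p=capture("side");q=capture("top")
c=np.array([549.6,-6.1]);y=np.array([.16,.987])
for z in(165,178,190):
  print(z,[((w2px(p,[*(c+k*y),z])-[220,150])*4).round() for k in(-26,0,26)])
print("knob",(w2px(p,[551,-9,163])-[220,150])*4,(w2px(p,[551,-9,121])-[220,150])*4)
for n,i in(("s",p),("t",q)):
  for r in mark_of("shade_knob",i)[:2]: print(n,r["score"],r["position"],px2w(i,r["position"],163))
# knob pin pixels in side: bright gray in disc zone
g=p["img"][190:222,284:302].mean(2).astype(int); print(g[::3])
E
```

```text
165 [array([307., 231.]), array([292., 196.]), array([277., 164.])]
178 [array([308., 215.]), array([292., 180.]), array([277., 147.])]
190 [array([308., 200.]), array([292., 165.]), array([277., 132.])]
knob [296.4 201.6] [295.2 251.6]
s 0.89 [294.4, 201.4] [550.2 -11.8 163. ]
[[ 81  77  67  67  67  70  75  71  59  46  45  46  55  55  47  45  37  35]
 [ 87  86  87  89  86  90  86  85  72  55  47  43  51  49  46  44  32  28]
 [ 83  85  88  85  87  86  88  85  76  66  51  45  46  49  43  36  34  42]
 [ 82  81  82  81  82  82  83  98 111 116 105  88  61  53  43  35  36  39]
 [ 62  50  44  43  44  62 109 147 155 140 118  90  62  44  43  32  37  45]
 [ 39  36  39  41  37  55  88 115 125 126 112  86  55  40  35  40  27  34]
 [ 43  43  35  41  42  58  82 111 123 122 110  96  75  63  45  42  35  40]
 [ 35  42  40  37  45  60  86 112 116 112 111 110 102  89  64  47  38  41]
 [ 40  38  40  36  39  50  77 100 112 113 112 107  97  78  51  35  31  33]
 [ 37  40  37  34  39  38  47  47  55  61  59  53  40  34  19  26  22  26]
 [ 39  37  41  37  34  39  35  34  36  39  35  42  36  39  35  25  36  24]]
```

Emit:
carry_out([
  {"tx":-0.2,"ty":-0.4,"tz":0,"rx":0,"ry":0,"rz":0,"claw":0.6},
  {"tx":0,"ty":0,"tz":0.9,"rx":0,"ry":0,"rz":0,"claw":0.6},
  {"tx":0,"ty":0,"tz":0.9,"rx":0,"ry":0,"rz":0,"claw":0.6},
  {"tx":0,"ty":0,"tz":0.9,"rx":0,"ry":0,"rz":0,"claw":0.6},
  {"tx":0,"ty":0,"tz":0.9,"rx":0,"ry":0,"rz":0,"claw":0.6},
])

```text
time_s: 5.25
position: [551.2, -10.6, 143.1]
eef_rot: [-0.255, -3.13, -0.0]
wrist_force: [-0.1, -0.0, -0.5]
width: 51.3
finger_force: 0.0
```

Emit:
carry_out([
  {"tx":0,"ty":0,"tz":0,"rx":0,"ry":0,"rz":0,"claw":0.1},
  {"tx":0,"ty":0,"tz":0,"rx":0,"ry":0,"rz":0,"claw":0.1},
  {"tx":0,"ty":0,"tz":0,"rx":0,"ry":0,"rz":0,"claw":0.1},
  {"tx":0,"ty":0,"tz":0,"rx":0,"ry":0,"rz":0,"claw":0.1},
  {"tx":0,"ty":0,"tz":0,"rx":0,"ry":0,"rz":0,"claw":0.1},
])

```text
time_s: 5.75
position: [551.5, -10.6, 144.5]
eef_rot: [0.255, 3.131, -0.0]
wrist_force: [-0.5, -0.3, -0.4]
width: 14.1
finger_force: 58.4
```

Emit:
carry_out([
  {"tx":0,"ty":0,"tz":0,"rx":0,"ry":0,"rz":0,"claw":0.27},
  {"tx":0,"ty":0,"tz":0,"rx":0,"ry":0,"rz":1.5,"claw":0.27},
  {"tx":-0.01,"ty":0.5,"tz":0,"rx":0,"ry":0,"rz":2,"claw":0.27},
  {"tx":-0.035,"ty":1,"tz":0,"rx":0,"ry":0,"rz":4,"claw":0.27},
  {"tx":-0.035,"ty":1,"tz":0,"rx":0,"ry":0,"rz":4,"claw":0.27},
])

```text
time_s: 6.25
position: [558.4, 13.4, 144.5]
eef_rot: [0.574, 3.088, -0.0]
wrist_force: [-0.7, -0.8, 0.2]
width: 23.0
finger_force: 0.2
```

Emit:
carry_out([
  {"tx":-0.035,"ty":1,"tz":0,"rx":0,"ry":0,"rz":4,"claw":0.27},
  {"tx":-0.035,"ty":1,"tz":0,"rx":0,"ry":0,"rz":4,"claw":0.27},
  {"tx":-0.035,"ty":1,"tz":0,"rx":0,"ry":0,"rz":4,"claw":0.27},
  {"tx":-0.035,"ty":1,"tz":0,"rx":0,"ry":0,"rz":4,"claw":0.27},
  {"tx":-0.035,"ty":1,"tz":0,"rx":0,"ry":0,"rz":4,"claw":0.27},
])

```text
time_s: 6.75
position: [584.0, 56.4, 144.4]
eef_rot: [1.101, 2.942, -0.0]
wrist_force: [-1.3, -1.3, 0.2]
width: 23.1
finger_force: 0.2
```

```bash
python3 - <<'E'
from h import *
s=sense();print(s["time_s"],s["position"],s["width"],s["wrist_force"],to([551,-9,140],80.7)["y"])
for n in("side","top"):
  p=capture(n)
  print(n,[(r["score"],px2w(p,r["position"],163)) for r in mark_of("shade_knob",p)[:2]])
E
```

```text
6.75 [584.03884945  56.44686112 144.42988159] 23.11261600506423 [-1.26540533 -1.30027193  0.20657726] 48.9
side [(0.84, array([582.9,  56.2, 163. ])), (0.34, array([ 520.2, -420. ,  163. ]))]
top []
```

Emit:
carry_out([
  {"tx":-0.035,"ty":1,"tz":0,"rx":0,"ry":0,"rz":4,"claw":0.27},
  {"tx":-0.035,"ty":1,"tz":0,"rx":0,"ry":0,"rz":4,"claw":0.27},
  {"tx":-0.035,"ty":1,"tz":0,"rx":0,"ry":0,"rz":4,"claw":0.27},
  {"tx":-0.035,"ty":1,"tz":0,"rx":0,"ry":0,"rz":4,"claw":0.27},
  {"tx":-0.035,"ty":1,"tz":0,"rx":0,"ry":0,"rz":4,"claw":0.27},
])

```text
time_s: 7.45
position: [622.3, 87.3, 144.4]
eef_rot: [-1.592, -2.708, 0.0]
wrist_force: [0.4, -0.9, 0.4]
width: 23.2
finger_force: 0.2
```

Emit:
carry_out([
  {"tx":-0.035,"ty":1,"tz":0,"rx":0,"ry":0,"rz":4,"claw":0.27},
  {"tx":-0.035,"ty":1,"tz":0,"rx":0,"ry":0,"rz":4,"claw":0.27},
  {"tx":-0.035,"ty":1,"tz":0,"rx":0,"ry":0,"rz":4,"claw":0.27},
  {"tx":-0.035,"ty":1,"tz":0,"rx":0,"ry":0,"rz":4,"claw":0.27},
  {"tx":-0.035,"ty":1,"tz":0,"rx":0,"ry":0,"rz":4,"claw":0.27},
])

```text
time_s: 7.95
position: [669.3, 103.5, 144.3]
eef_rot: [-2.038, -2.39, 0.001]
wrist_force: [-0.6, -1.6, 0.8]
width: 23.0
finger_force: 0.2
```

Emit:
carry_out([
  {"tx":-0.035,"ty":1,"tz":0,"rx":0,"ry":0,"rz":4,"claw":0.27},
  {"tx":-0.01,"ty":0.5,"tz":0,"rx":0,"ry":0,"rz":2,"claw":0.27},
  {"tx":0,"ty":-0.3,"tz":0,"rx":0,"ry":0,"rz":0,"claw":0.4},
  {"tx":0,"ty":0,"tz":-1,"rx":0,"ry":0,"rz":0,"claw":0.4},
  {"tx":0,"ty":0,"tz":-2,"rx":0,"ry":0,"rz":0,"claw":0.4},
])

```text
time_s: 8.45
position: [680.1, 105.1, 173.9]
eef_rot: [-2.156, -2.282, 0.003]
wrist_force: [0.0, -0.2, 0.0]
width: 34.2
finger_force: 0.0
```

Emit:
carry_out([
  {"tx":0,"ty":0,"tz":-2,"rx":0,"ry":0,"rz":0,"claw":0.4},
  {"tx":0,"ty":0,"tz":-4,"rx":0,"ry":0,"rz":0,"claw":0.6},
  {"tx":0,"ty":0,"tz":-4,"rx":0,"ry":0,"rz":0,"claw":0.6},
  {"tx":0,"ty":0,"tz":-1,"rx":0,"ry":0,"rz":0,"claw":0.6},
  {"tx":0,"ty":0,"tz":0,"rx":0,"ry":0,"rz":0,"claw":0.6},
])

```text
time_s: 8.95
position: [681.5, 105.3, 287.2]
eef_rot: [2.155, 2.281, 0.005]
wrist_force: [0.5, 1.0, -0.7]
width: 51.3
finger_force: 0.0
```

```bash
python3 - <<'E'
from h import *
s=sense();print(s["time_s"],s["position"],s["width"],s["wrist_force"],s["q"],to([551,-9,140],80.7)["y"])
K=dict(shade_knob=163,bore=72,stand_rim=85,tool=85)
for n in("side","top"):
  p=capture(n)
  for t,z in K.items(): print(n,t,[(round(r["score"],2),px2w(p,r["position"],z)[:2]) for r in mark_of(t,p)[:4]])
  r=trace("insert",p)
  if r:
    m=r[0]["mask"]; print(r[0]["score"],m.sum())
    # rectify ring top plane and save
  H=[]
  W=np.float32([[500,30],[600,30],[600,-80],[500,-80]])
  src=np.float32([w2px(p,[*w,72]) for w in W])
  M=cv2.getPerspectiveTransform(src,np.float32([[0,400],[0,0],[440,0],[440,400]]))
  H=cv2.warpPerspective(p["img"],M,(440,400)); globals()[n]=H
cv2.imwrite("pics/rect.png",np.hstack([side,top])[:,:,::-1][:, :800] if 0 else cv2.resize(np.hstack([side,top]),(792,360))[:,:,::-1])
E
```

```text
8.95 [681.470103   105.2846485  287.18058825] 51.25591625573998 [ 0.48636841  0.96351113 -0.71851769] [ 3.17622986e-02  5.08451204e-01  5.13545985e-01  1.57138403e+00
 -3.51713524e-05  1.54590583e+00] 3.2
side shade_knob []
side bore [(0.85, array([544.8, -23.7]))]
side stand_rim [(0.88, array([ 403.3, -274.8]))]
side tool [(0.82, array([ 307.9, -313. ])), (0.73, array([ 402.8, -274.5])), (0.72, array([ 396. , -182.1])), (0.29, array([ 669.6, -351. ]))]
0.56 911
top shade_knob [(0.67, array([ 658.5, -277.1])), (0.63, array([685.7, 102.3]))]
top bore [(0.85, array([547.6, -28. ]))]
top stand_rim []
top tool [(0.87, array([ 397.6, -164. ])), (0.85, array([ 405.8, -267.6])), (0.62, array([ 310.2, -304.6])), (0.56, array([ 392.4, -376.1]))]
0.79 889
```

View pics/rect.png

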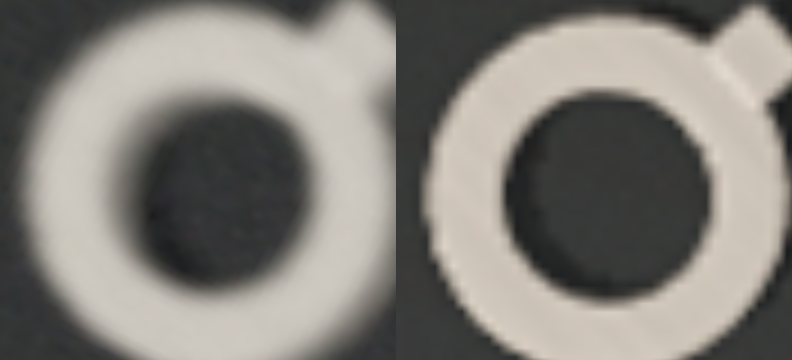

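In the rectified top view the bore is centred at (607,195), which puts it at about (546,-28) mm. The lug sits at (755,55), or -46° in the world frame. The disc is aside, and next I measure the yaw of the tool's grip.

```bash
python3 - <<'E'
from h import *
o=[]
for n in("side","top"):
  p=capture(n)
  c=np.array([404,-272])
  W=np.float32([c+[-40,40],c+[40,40],c+[40,-40],c+[-40,-40]])
  src=np.float32([w2px(p,[*w,168]) for w in W])
  M=cv2.getPerspectiveTransform(src,np.float32([[0,390],[0,0],[390,0],[390,390]]))
  im=cv2.warpPerspective(p["img"],M,(390,390),flags=cv2.INTER_CUBIC)
  im=np.clip((im/255.)**.5*255,0,255).astype(np.uint8);o.append(im)
cv2.imwrite("pics/grip.png",np.hstack(o)[:,:,::-1])
E
```

```text
(no output)
```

View pics/grip.png

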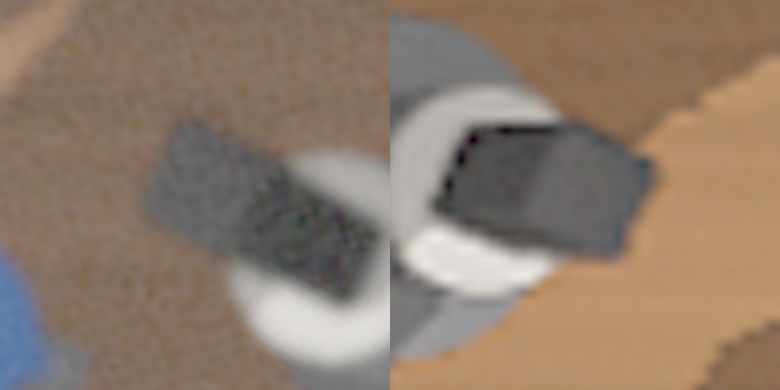

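The top face of the grip is centred at about (591,190) in the right half, which gives (405,-274) mm, with its sides at about 66° (mod 90). I'll turn the gripper to match and travel above the tool.

Emit:
carry_out([
  {"tx":0,"ty":0,"tz":0,"rx":0,"ry":0,"rz":-8,"claw":0.7},
  {"tx":0,"ty":0,"tz":0,"rx":0,"ry":0,"rz":-8,"claw":0.7},
  {"tx":0,"ty":0,"tz":0,"rx":0,"ry":0,"rz":-8,"claw":0.7},
  {"tx":0,"ty":0,"tz":0,"rx":0,"ry":0,"rz":-8,"claw":0.7},
  {"tx":0,"ty":0,"tz":0,"rx":0,"ry":0,"rz":-8,"claw":0.7},
])

```text
time_s: 10.15
position: [681.3, 105.4, 284.3]
eef_rot: [1.24, 2.887, 0.0]
wrist_force: [-0.1, 0.4, -0.4]
width: 59.9
finger_force: 0.0
```

Emit:
carry_out([
  {"tx":0,"ty":0,"tz":0,"rx":0,"ry":0,"rz":-8,"claw":0.7},
  {"tx":0,"ty":0,"tz":0,"rx":0,"ry":0,"rz":-8,"claw":0.7},
  {"tx":0,"ty":0,"tz":0,"rx":0,"ry":0,"rz":-7.3,"claw":0.7},
  {"tx":0.4,"ty":-1.8,"tz":0,"rx":0,"ry":0,"rz":0,"claw":0.7},
  {"tx":0.8,"ty":-3.6,"tz":0,"rx":0,"ry":0,"rz":0,"claw":0.7},
])

```text
time_s: 10.65
position: [649.2, 61.6, 283.2]
eef_rot: [-0.636, -3.076, -0.0]
wrist_force: [0.8, -1.4, -0.4]
width: 60.0
finger_force: 0.0
```

Emit:
carry_out([
  {"tx":0.8,"ty":-3.6,"tz":0,"rx":0,"ry":0,"rz":0,"claw":0.7},
  {"tx":0.8,"ty":-3.6,"tz":0,"rx":0,"ry":0,"rz":0,"claw":0.7},
  {"tx":0.8,"ty":-3.6,"tz":0,"rx":0,"ry":0,"rz":0,"claw":0.7},
  {"tx":0.8,"ty":-3.6,"tz":0,"rx":0,"ry":0,"rz":0,"claw":0.7},
  {"tx":0.8,"ty":-3.6,"tz":0,"rx":0,"ry":0,"rz":0,"claw":0.7},
])

```text
time_s: 11.15
position: [539.2, -89.4, 284.5]
eef_rot: [0.64, 3.075, -0.0]
wrist_force: [-0.0, -0.3, 0.5]
width: 59.6
finger_force: 0.0
```

Emit:
carry_out([
  {"tx":0.8,"ty":-3.6,"tz":0,"rx":0,"ry":0,"rz":0,"claw":0.7},
  {"tx":0.8,"ty":-3.6,"tz":0,"rx":0,"ry":0,"rz":0,"claw":0.7},
  {"tx":0.8,"ty":-3.6,"tz":1,"rx":0,"ry":0,"rz":0,"claw":0.7},
  {"tx":0.8,"ty":-3.6,"tz":2,"rx":0,"ry":0,"rz":0,"claw":0.7},
  {"tx":0.4,"ty":-2,"tz":2,"rx":0,"ry":0,"rz":0,"claw":0.7},
])

```text
time_s: 11.65
position: [440.5, -226.2, 234.2]
eef_rot: [0.642, 3.074, -0.002]
wrist_force: [-0.2, 0.3, -0.1]
width: 59.9
finger_force: 0.0
```

```bash
python3 - <<'E'
from h import *
s=sense();print(s["time_s"],s["position"],s["width"],s["wrist_force"],s["q"],to([405,-274,130],66.5))
E
```

```text
11.65 [ 440.47794278 -226.19009868  234.20808233] 59.87145208069238 [-0.21055035  0.28179731 -0.10883737] [-6.43796028e-01  1.67910186e-01 -1.26038697e-01  1.27533416e+00
 -4.32376441e-04 -2.31983533e-01] {'t': array([ 1.35, -5.79, 10.42]), 'y': np.float64(66.4), 'rz': np.float64(-0.1)}
```

Emit:
carry_out([
  {"tx":0.6,"ty":-2.6,"tz":0,"rx":0,"ry":0,"rz":0,"claw":0.7},
  {"tx":0.5,"ty":-2,"tz":0,"rx":0,"ry":0,"rz":0,"claw":0.7},
  {"tx":0.25,"ty":-1.2,"tz":0,"rx":0,"ry":0,"rz":0,"claw":0.7},
  {"tx":0,"ty":0,"tz":2,"rx":0,"ry":0,"rz":0,"claw":0.7},
  {"tx":0,"ty":0,"tz":1.5,"rx":0,"ry":0,"rz":0,"claw":0.7},
])

```text
time_s: 12.15
position: [406.3, -272.6, 199.0]
eef_rot: [0.641, 3.075, -0.001]
wrist_force: [-0.1, 0.0, 0.5]
width: 59.5
finger_force: 0.0
```

```bash
python3 - <<'E'
from h import *
s=sense();print(s["time_s"],s["position"],s["width"],s["wrist_force"],to([405,-274,130],66.5))
o=[]
for n in("side","top"):
  p=capture(n);u,v=w2px(p,[405,-274,150]).astype(int);u=min(u,490);v=min(v,350)
  o.append(cv2.resize(p["img"][v-70:v+70,u-70:u+70],(400,400),interpolation=cv2.INTER_CUBIC))
im=np.clip((np.hstack(o)/255.)**.6*255,0,255).astype(np.uint8)
cv2.imwrite("pics/pre.png",im[:,:,::-1])
E
```

```text
12.15 [ 406.28846329 -272.5783985   198.95330188] 59.540611818105525 [-0.06553802  0.04006746  0.49197197] {'t': array([ 0.07, -0.18,  6.9 ]), 'y': np.float64(66.4), 'rz': np.float64(-0.1)}
```

View pics/pre.png

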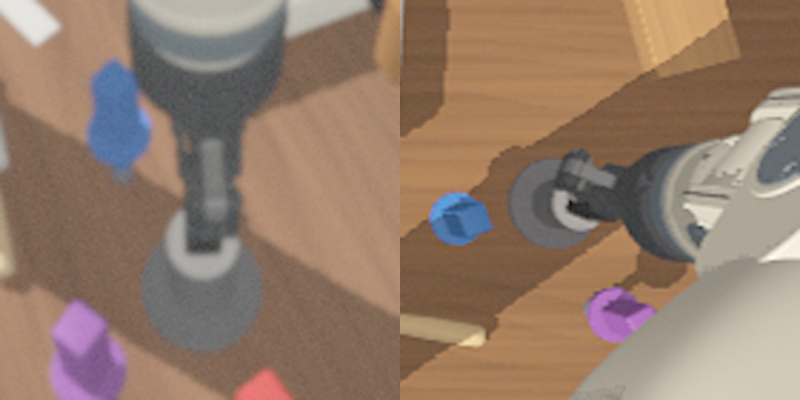

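The gripper at (210,190) in the left half is lined up over the black grip at (205,245). Now I lower and close.

Emit:
carry_out([
  {"tx":0.1,"ty":-0.1,"tz":1.5,"rx":0,"ry":0,"rz":0,"claw":0.7},
  {"tx":0,"ty":0,"tz":1.5,"rx":0,"ry":0,"rz":0,"claw":0.7},
  {"tx":0,"ty":0,"tz":1.5,"rx":0,"ry":0,"rz":0,"claw":0.7},
  {"tx":0,"ty":0,"tz":1.5,"rx":0,"ry":0,"rz":0,"claw":0.7},
  {"tx":0,"ty":0,"tz":0.9,"rx":0,"ry":0,"rz":0,"claw":0.7},
])

```text
time_s: 12.75
position: [405.3, -272.6, 130.1]
eef_rot: [0.639, 3.076, 0.0]
wrist_force: [0.1, 1.1, -0.2]
width: 59.8
finger_force: 0.0
```

Emit:
carry_out([
  {"tx":0,"ty":0,"tz":0,"rx":0,"ry":0,"rz":0,"claw":0.45},
  {"tx":0,"ty":0,"tz":0,"rx":0,"ry":0,"rz":0,"claw":0.35},
  {"tx":0,"ty":0,"tz":0,"rx":0,"ry":0,"rz":0,"claw":0.3},
  {"tx":0,"ty":0,"tz":0,"rx":0,"ry":0,"rz":0,"claw":0.15},
  {"tx":0,"ty":0,"tz":0,"rx":0,"ry":0,"rz":0,"claw":0.15},
])

```text
time_s: 13.25
position: [405.4, -273.1, 131.2]
eef_rot: [0.64, 3.074, -0.002]
wrist_force: [-1.3, 0.1, 6.3]
width: 23.3
finger_force: 58.6
```

Emit:
carry_out([
  {"tx":0,"ty":0,"tz":0,"rx":0,"ry":0,"rz":0,"claw":0.15},
  {"tx":0,"ty":0,"tz":0,"rx":0,"ry":0,"rz":0,"claw":0.15},
  {"tx":0,"ty":0,"tz":0,"rx":0,"ry":0,"rz":0,"claw":0.15},
  {"tx":0,"ty":0,"tz":0,"rx":0,"ry":0,"rz":0,"claw":0.15},
  {"tx":0,"ty":0,"tz":0,"rx":0,"ry":0,"rz":0,"claw":0.15},
])

```text
time_s: 13.75
position: [405.4, -273.1, 131.2]
eef_rot: [0.64, 3.074, -0.002]
wrist_force: [-0.5, 0.0, 6.8]
width: 23.3
finger_force: 58.6
```

```bash
python3 - <<'E'
from h import *
s=sense();print(s["time_s"],s["position"],s["eef_rot"],s["width"],s["finger_force"],s["wrist_force"],to([405,-274,130],66.5))
E
```

```text
13.75 [ 405.39965917 -273.14471781  131.22310677] [ 6.39837857e-01  3.07416021e+00 -1.52697434e-03] 23.344676645298875 58.562723994255066 [-0.47913486  0.01741029  6.75434413] {'t': array([ 0.  , -0.09,  0.12]), 'y': np.float64(66.5), 'rz': np.float64(-0.0)}
```

Emit:
carry_out([
  {"tx":0,"ty":0,"tz":-0.5,"rx":0,"ry":0,"rz":0,"claw":0.15},
  {"tx":0,"ty":0,"tz":-1,"rx":0,"ry":0,"rz":0,"claw":0.15},
  {"tx":0,"ty":0,"tz":-2,"rx":0,"ry":0,"rz":0,"claw":0.15},
  {"tx":0,"ty":0,"tz":-3,"rx":0,"ry":0,"rz":0,"claw":0.15},
  {"tx":0,"ty":0,"tz":-3,"rx":0,"ry":0,"rz":0,"claw":0.15},
])

```text
time_s: 14.25
position: [404.7, -272.5, 226.7]
eef_rot: [-0.64, -3.075, -0.001]
wrist_force: [0.7, -0.0, -2.6]
width: 23.2
finger_force: 58.7
```

Emit:
carry_out([
  {"tx":0,"ty":0,"tz":-3,"rx":0,"ry":0,"rz":0,"claw":0.15},
  {"tx":0,"ty":0,"tz":-0.5,"rx":0,"ry":0,"rz":0,"claw":0.15},
  {"tx":0,"ty":0,"tz":0,"rx":0,"ry":0,"rz":0,"claw":0.15},
  {"tx":0,"ty":0,"tz":0,"rx":0,"ry":0,"rz":0,"claw":0.15},
  {"tx":0,"ty":0,"tz":0,"rx":0,"ry":0,"rz":0,"claw":0.15},
])

```text
time_s: 14.75
position: [404.6, -272.4, 259.1]
eef_rot: [-0.64, -3.074, -0.002]
wrist_force: [0.5, 0.1, -2.3]
width: 23.0
finger_force: 58.9
```

```bash
python3 - <<'E'
from h import *
s=sense();print(s["time_s"],s["position"],s["eef_rot"],s["width"],s["finger_force"],s["wrist_force"],to([546,-28,262],66.5))
zo=s["position"][2]-46.2
for n in("side","top"):
  p=capture(n)
  for t,z in dict(tool=zo,blade_tip=zo-56).items(): print(n,t,[(round(r["score"],2),px2w(p,r["position"],z)[:2]) for r in mark_of(t,p)[:4]])
E
```

```text
14.75 [ 404.5921417  -272.38634797  259.053586  ] [-6.39776786e-01 -3.07377902e+00 -1.89428672e-03] 23.021588863765626 58.87161433696747 [ 0.53744378  0.0547578  -2.32604017] {'t': array([-3.21, 28.05, -0.28]), 'y': np.float64(66.5), 'rz': np.float64(-0.0)}
side tool [(0.74, array([ 403.1, -272.9])), (0.67, array([ 379.2, -315. ])), (0.59, array([ 369.8, -238.2]))]
side blade_tip [(0.51, array([ 404.3, -279.9])), (0.42, array([ 368.3, -240.3])), (0.22, array([ 531.3, -122.2]))]
top tool [(0.83, array([ 407.2, -140.3])), (0.59, array([ 327.1, -259. ]))]
top blade_tip []
```

Emit:
carry_out([
  {"tx":-0.2,"ty":1.5,"tz":0,"rx":0,"ry":0,"rz":0,"claw":0.15},
  {"tx":-0.4,"ty":3,"tz":0,"rx":0,"ry":0,"rz":0,"claw":0.15},
  {"tx":-0.4,"ty":3.5,"tz":0,"rx":0,"ry":0,"rz":0,"claw":0.15},
  {"tx":-0.4,"ty":3.5,"tz":0,"rx":0,"ry":0,"rz":0,"claw":0.15},
  {"tx":-0.4,"ty":3.5,"tz":0,"rx":0,"ry":0,"rz":0,"claw":0.15},
])

```text
time_s: 15.55
position: [481.9, -141.2, 260.2]
eef_rot: [0.641, 3.076, -0.0]
wrist_force: [1.0, -0.2, -1.7]
width: 23.4
finger_force: 58.9
```

Emit:
carry_out([
  {"tx":-0.4,"ty":3.5,"tz":0,"rx":0,"ry":0,"rz":0,"claw":0.15},
  {"tx":-0.4,"ty":3.5,"tz":0.5,"rx":0,"ry":0,"rz":0,"claw":0.15},
  {"tx":-0.4,"ty":3.5,"tz":1,"rx":0,"ry":0,"rz":0,"claw":0.15},
  {"tx":-0.2,"ty":2.5,"tz":1.5,"rx":0,"ry":0,"rz":0,"claw":0.15},
  {"tx":0,"ty":0,"tz":1.5,"rx":0,"ry":0,"rz":0,"claw":0.15},
])

```text
time_s: 16.05
position: [547.2, -26.2, 214.5]
eef_rot: [0.635, 3.076, 0.001]
wrist_force: [0.3, -0.7, -1.8]
width: 23.0
finger_force: 59.1
```

Emit:
carry_out([
  {"tx":0,"ty":0,"tz":1,"rx":0,"ry":0,"rz":0,"claw":0.15},
  {"tx":0,"ty":0,"tz":0.5,"rx":0,"ry":0,"rz":0,"claw":0.15},
  {"tx":0,"ty":0,"tz":0,"rx":0,"ry":0,"rz":0,"claw":0.15},
  {"tx":0,"ty":0,"tz":0,"rx":0,"ry":0,"rz":0,"claw":0.15},
  {"tx":0,"ty":0,"tz":0,"rx":0,"ry":0,"rz":0,"claw":0.15},
])

```text
time_s: 16.55
position: [546.3, -29.3, 201.0]
eef_rot: [0.641, 3.074, -0.0]
wrist_force: [-0.9, -0.4, -1.4]
width: 23.0
finger_force: 59.1
```

```bash
python3 - <<'E'
from h import *
s=sense();print(s["time_s"],s["position"],s["eef_rot"],s["width"],s["wrist_force"],to([546,-28,200],66.5))
zo=s["position"][2]-46.2
for k in range(2):
  p=capture("side")
  for t,z in dict(tool=zo,blade_tip=zo-56,bore=72).items(): print(t,[(round(r["score"],2),px2w(p,r["position"],z)[:2]) for r in mark_of(t,p)[:4]])
print("pred px tip",w2px(p,[*s["position"][:2],zo-56]),"collar",w2px(p,[*s["position"][:2],zo]), "bore", w2px(p,[546,-28,72]))
cv2.imwrite("pics/bl.png",cv2.resize(p["img"][150:290,220:380],None,fx=4,fy=4,interpolation=cv2.INTER_CUBIC)[:,:,::-1])
E
```

```text
16.55 [546.27124329 -29.28327063 201.03886907] [ 6.41067380e-01  3.07423530e+00 -9.41722544e-06] 22.98114007613301 [-0.91700261 -0.3760954  -1.40670642] {'t': array([0.08, 0.11, 0.1 ]), 'y': np.float64(66.4), 'rz': np.float64(-0.1)}
tool [(0.89, array([556.1, -36.9])), (0.73, array([ 300.3, -330.2])), (0.68, array([ 379.6, -218.2]))]
blade_tip [(0.42, array([ 377.2, -208. ])), (0.36, array([543.1, -34.6])), (0.22, array([614. , 228.5]))]
bore [(0.95, array([540.8, -22.3]))]
tool [(0.94, array([ 306.1, -332.1])), (0.78, array([545.9, -38. ])), (0.65, array([ 378.6, -215.3])), (0.52, array([ 573.4, -251.6]))]
blade_tip [(0.54, array([542.7, -29.2])), (0.38, array([ 377.1, -208.6]))]
bore [(0.67, array([542.8, -28.9]))]
pred px tip [296.  226.1] collar [296.5 209.9] bore [295.4 232.9]
```

View pics/bl.png

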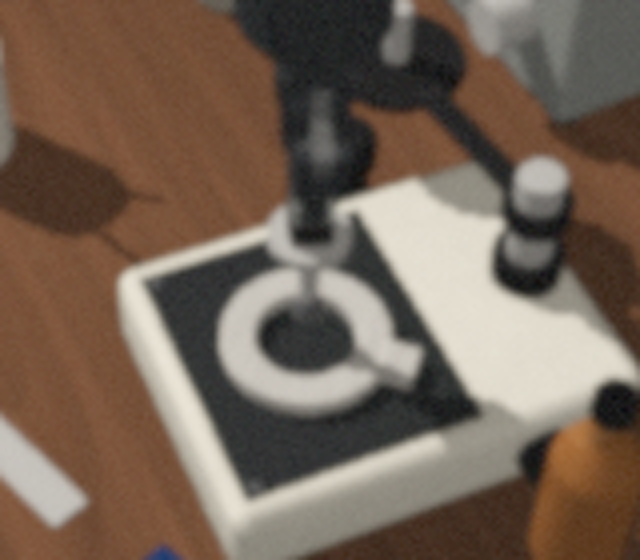

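The collar is at about (310,235) and the ring's hole at about (305,338), lug to the lower right at (400,365). The blade hangs over the bore to within about 2 mm. Next I fit circles in the same picture for the offset between them.

```bash
cat > fit.py <<'E'
from h import *
from scipy.ndimage import map_coordinates, gaussian_filter
def proj(p,X):
    T=np.linalg.inv(p["cam_to_world"]);c=X@T[:3,:3].T+T[:3,3];u=c@np.array(p["camera_matrix"]).T
    return u[:,:2]/u[:,2:]
def circ(g,p,c,z,r,a,sgn,w=6,dr=1.5):
    """best centre (grid search) of a circle radius r at height z; sgn=+1 bright inside"""
    best=(-1e9,)
    d=np.c_[np.cos(a),np.sin(a)]
    for dx in np.arange(-w,w+.1,.5):
        for dy in np.arange(-w,w+.1,.5):
            m=np.array(c)+[dx,dy];v=[]
            for q in(r-dr,r+dr):
                uv=proj(p,np.c_[m+q*d,np.full(len(a),z)]);v.append(map_coordinates(g,[uv[:,1],uv[:,0]],order=1))
            s=sgn*(v[0]-v[1]).mean()
            if s>best[0]:best=(s,*m)
    return np.round(best,1)
if __name__=="__main__":
    s=sense();P=s["position"];zo=P[2]-46.2
    ps=[capture("side") for _ in range(3)];p=ps[0];g=np.mean([q["img"].mean(2) for q in ps],0)
    A=np.radians(np.arange(0,360,4)); lug=lambda a:a[np.abs((np.degrees(a)+46.6+180)%360-180)>25]
    view=np.degrees(np.arctan2(p["cam_to_world"][1][3]-P[1],p["cam_to_world"][0][3]-P[0]))
    front=np.radians(view+np.arange(-80,81,4))
    print("TCP",P[:2],"view",view)
    print("hole",circ(g,p,(546,-28),72,30,front,-1),circ(g,p,(546,-28),72,30,A,-1),"outer",circ(g,p,(546,-28),72,50,lug(A),1))
    for z in(zo,zo+8): print("collar",z,circ(g,p,P[:2],z,23,front,1),circ(g,p,P[:2],z,23,A,1))
E
python3 fit.py
```

```text
TCP [546.08615462 -28.78331867] view -119.47252972185541
hole [ 51.3 548.5 -26.5] [ 37.9 547.5 -28.5] outer [ 40.7 546.  -28.5]
collar 154.17711737062962 [ 21.7 549.1 -23.8] [ 16.5 550.1 -22.8]
collar 162.17711737062962 [ 22.1 546.1 -29.3] [ 17.6 546.6 -28.8]
```

Emit:
carry_out([
  {"tx":-1.2,"ty":-0.46,"tz":0,"rx":0,"ry":0,"rz":0,"claw":0.15},
  {"tx":-1.17,"ty":-0.46,"tz":0,"rx":0,"ry":0,"rz":0,"claw":0.15},
  {"tx":0,"ty":0,"tz":0.7,"rx":0,"ry":0,"rz":0,"claw":0.15},
  {"tx":0,"ty":0,"tz":0.7,"rx":0,"ry":0,"rz":0,"claw":0.15},
  {"tx":0,"ty":0,"tz":0.2,"rx":0,"ry":0,"rz":0,"claw":0.15},
])

```text
time_s: 17.6
position: [563.5, -46.6, 182.8]
eef_rot: [-0.64, -3.073, -0.0]
wrist_force: [-1.1, -0.3, -2.1]
width: 23.2
finger_force: 59.1
```

```bash
cat > st.py <<'E'
from h import *
F=[];Ps=[]
for _ in range(4): capture("side");s=sense();F.append(s["wrist_force"]);Ps.append(s["position"])
P=np.mean(Ps,0);d=P[:2]-[546.7,-28.2]
print(s["time_s"],P.round(2),"F",np.mean(F,0).round(2),"r",np.hypot(*d).round(2),"ang",np.degrees(np.arctan2(d[1],d[0])).round(1),to([564.2,-46.7,177],66.5))
E
python3 st.py; python3 -c "
import numpy as np
for i in range(81):
  a=np.radians(-20.85+4.5*i);print('%.3f,%.3f'%(.2*np.sin(a),.2*np.cos(a)),end=' ' if i%5<4 else '\n')"
```

```text
17.8 [563.71 -46.45 183.73] F [ 0.34  0.3  -1.87] r 24.95 ang -47.0 {'t': array([-0.03, -0.01,  0.74]), 'y': np.float64(66.5), 'rz': np.float64(0.0)}
-0.071,0.187 -0.056,0.192 -0.041,0.196 -0.026,0.198 -0.010,0.200
0.006,0.200 0.021,0.199 0.037,0.197 0.052,0.193 0.067,0.188
0.082,0.182 0.096,0.176 0.109,0.167 0.122,0.158 0.134,0.148
0.145,0.137 0.156,0.125 0.165,0.113 0.173,0.100 0.181,0.086
0.187,0.071 0.192,0.056 0.196,0.041 0.198,0.026 0.200,0.010
0.200,-0.006 0.199,-0.021 0.197,-0.037 0.193,-0.052 0.188,-0.067
0.182,-0.082 0.176,-0.096 0.167,-0.109 0.158,-0.122 0.148,-0.134
0.137,-0.145 0.125,-0.156 0.113,-0.165 0.100,-0.173 0.086,-0.181
0.071,-0.187 0.056,-0.192 0.041,-0.196 0.026,-0.198 0.010,-0.200
-0.006,-0.200 -0.021,-0.199 -0.037,-0.197 -0.052,-0.193 -0.067,-0.188
-0.082,-0.182 -0.096,-0.176 -0.109,-0.167 -0.122,-0.158 -0.134,-0.148
-0.145,-0.137 -0.156,-0.125 -0.165,-0.113 -0.173,-0.100 -0.181,-0.086
-0.187,-0.071 -0.192,-0.056 -0.196,-0.041 -0.198,-0.026 -0.200,-0.010
-0.200,0.006 -0.199,0.021 -0.197,0.037 -0.193,0.052 -0.188,0.067
-0.182,0.082 -0.176,0.096 -0.167,0.109 -0.158,0.122 -0.148,0.134
-0.137,0.145 -0.125,0.156 -0.113,0.165 -0.100,0.173 -0.086,0.181
-0.071,0.187
```

Emit:
carry_out([
  {"tx":-0.04,"ty":-0.01,"tz":0.2,"rx":0,"ry":0,"rz":0,"claw":0.15},
  {"tx":0,"ty":0,"tz":0.2,"rx":0,"ry":0,"rz":0,"claw":0.15},
  {"tx":0,"ty":0,"tz":0.2,"rx":0,"ry":0,"rz":0,"claw":0.15},
  {"tx":0,"ty":0,"tz":0.12,"rx":0,"ry":0,"rz":0,"claw":0.15},
  {"tx":0,"ty":0,"tz":0,"rx":0,"ry":0,"rz":0,"claw":0.15},
])

```text
time_s: 18.3
position: [564.6, -46.9, 177.2]
eef_rot: [0.64, 3.075, 0.0]
wrist_force: [0.8, -0.6, 1.3]
width: 23.0
finger_force: 59.3
```

```bash
python3 st.py
```

```text
18.5 [564.59 -46.94 177.28] F [ 1.   -0.14  1.45] r 25.91 ang -46.3 {'t': array([0.05, 0.01, 0.03]), 'y': np.float64(66.5), 'rz': np.float64(-0.0)}
```

Spring force is about 3.3 N, so the blade is about half way in. Starting the turn.

Emit:
carry_out([
  {"tx":-0.031,"ty":0.2,"tz":0,"rx":0,"ry":0,"rz":0,"claw":0.15},
  {"tx":-0.056,"ty":0.192,"tz":0,"rx":0,"ry":0,"rz":0,"claw":0.15},
  {"tx":-0.041,"ty":0.196,"tz":0,"rx":0,"ry":0,"rz":0,"claw":0.15},
  {"tx":-0.026,"ty":0.198,"tz":0,"rx":0,"ry":0,"rz":0,"claw":0.15},
  {"tx":-0.01,"ty":0.2,"tz":0,"rx":0,"ry":0,"rz":0,"claw":0.15},
])

```text
time_s: 19.0
position: [569.4, -38.5, 176.8]
eef_rot: [-0.64, -3.074, 0.001]
wrist_force: [-3.5, -2.5, 1.2]
width: 23.3
finger_force: 59.5
```

Emit:
carry_out([
  {"tx":0.006,"ty":0.2,"tz":0,"rx":0,"ry":0,"rz":0,"claw":0.15},
  {"tx":0.021,"ty":0.199,"tz":0,"rx":0,"ry":0,"rz":0,"claw":0.15},
  {"tx":0.037,"ty":0.197,"tz":0,"rx":0,"ry":0,"rz":0,"claw":0.15},
  {"tx":0.052,"ty":0.193,"tz":0,"rx":0,"ry":0,"rz":0,"claw":0.15},
  {"tx":0.067,"ty":0.188,"tz":0,"rx":0,"ry":0,"rz":0,"claw":0.15},
])

```text
time_s: 19.5
position: [572.4, -28.8, 177.2]
eef_rot: [0.64, 3.075, -0.0]
wrist_force: [-3.0, -2.7, 1.3]
width: 23.3
finger_force: 59.7
```

```bash
sed -i 's/range(4)/range(2)/' st.py; python3 st.py
```

```text
19.6 [572.41 -28.44 177.21] F [-1.65 -0.89  1.28] r 25.71 ang -0.5 {'t': array([ 0.02, -2.  ,  0.02]), 'y': np.float64(66.5), 'rz': np.float64(0.0)}
```

Emit:
carry_out([
  {"tx":0.082,"ty":0.182,"tz":0,"rx":0,"ry":0,"rz":0,"claw":0.15},
  {"tx":0.096,"ty":0.176,"tz":0,"rx":0,"ry":0,"rz":0,"claw":0.15},
  {"tx":0.109,"ty":0.167,"tz":0,"rx":0,"ry":0,"rz":0,"claw":0.15},
  {"tx":0.122,"ty":0.158,"tz":0,"rx":0,"ry":0,"rz":0,"claw":0.15},
  {"tx":0.134,"ty":0.148,"tz":0,"rx":0,"ry":0,"rz":0,"claw":0.15},
])

```text
time_s: 20.1
position: [570.6, -18.9, 177.2]
eef_rot: [0.64, 3.075, 0.0]
wrist_force: [-0.9, -2.2, 1.4]
width: 23.4
finger_force: 59.7
```

Emit:
carry_out([
  {"tx":0.145,"ty":0.137,"tz":0,"rx":0,"ry":0,"rz":0,"claw":0.15},
  {"tx":0.156,"ty":0.125,"tz":0,"rx":0,"ry":0,"rz":0,"claw":0.15},
  {"tx":0.165,"ty":0.113,"tz":0,"rx":0,"ry":0,"rz":0,"claw":0.15},
  {"tx":0.173,"ty":0.1,"tz":0,"rx":0,"ry":0,"rz":0,"claw":0.15},
  {"tx":0.181,"ty":0.086,"tz":0,"rx":0,"ry":0,"rz":0,"claw":0.15},
])

```text
time_s: 20.6
position: [565.2, -10.6, 177.1]
eef_rot: [0.64, 3.075, -0.0]
wrist_force: [1.1, -3.1, 1.1]
width: 23.4
finger_force: 59.6
```

```bash
sed -i 's/range(2)/range(1)/' st.py; python3 st.py
```

```text
20.65 [564.94 -10.25 177.15] F [-1.19 -1.32  0.99] r 25.59 ang 44.5 {'t': array([-1.39, -3.37,  0.01]), 'y': np.float64(66.5), 'rz': np.float64(-0.0)}
```

Emit:
carry_out([
  {"tx":0.187,"ty":0.071,"tz":0,"rx":0,"ry":0,"rz":0,"claw":0.15},
  {"tx":0.192,"ty":0.056,"tz":0,"rx":0,"ry":0,"rz":0,"claw":0.15},
  {"tx":0.196,"ty":0.041,"tz":0,"rx":0,"ry":0,"rz":0,"claw":0.15},
  {"tx":0.198,"ty":0.026,"tz":0,"rx":0,"ry":0,"rz":0,"claw":0.15},
  {"tx":0.2,"ty":0.01,"tz":0,"rx":0,"ry":0,"rz":0,"claw":0.15},
])

```text
time_s: 21.15
position: [557.2, -4.9, 177.2]
eef_rot: [0.64, 3.075, -0.0]
wrist_force: [2.0, -3.6, 1.3]
width: 23.5
finger_force: 59.7
```

Emit:
carry_out([
  {"tx":0.2,"ty":-0.006,"tz":0,"rx":0,"ry":0,"rz":0,"claw":0.15},
  {"tx":0.199,"ty":-0.021,"tz":0,"rx":0,"ry":0,"rz":0,"claw":0.15},
  {"tx":0.197,"ty":-0.037,"tz":0,"rx":0,"ry":0,"rz":0,"claw":0.15},
  {"tx":0.193,"ty":-0.052,"tz":0,"rx":0,"ry":0,"rz":0,"claw":0.15},
  {"tx":0.188,"ty":-0.067,"tz":0,"rx":0,"ry":0,"rz":0,"claw":0.15},
])

```text
time_s: 21.65
position: [547.1, -2.4, 177.1]
eef_rot: [-0.64, -3.076, -0.001]
wrist_force: [1.4, -1.6, 0.8]
width: 23.3
finger_force: 59.7
```

Emit:
carry_out([
  {"tx":0.182,"ty":-0.082,"tz":0,"rx":0,"ry":0,"rz":0,"claw":0.15},
  {"tx":0.176,"ty":-0.096,"tz":0,"rx":0,"ry":0,"rz":0,"claw":0.15},
  {"tx":0.167,"ty":-0.109,"tz":0,"rx":0,"ry":0,"rz":0,"claw":0.15},
  {"tx":0.158,"ty":-0.122,"tz":0,"rx":0,"ry":0,"rz":0,"claw":0.15},
  {"tx":0.148,"ty":-0.134,"tz":0,"rx":0,"ry":0,"rz":0,"claw":0.15},
])

```text
time_s: 22.15
position: [537.4, -4.3, 177.1]
eef_rot: [-0.64, -3.076, -0.0]
wrist_force: [3.0, -1.0, 0.5]
width: 23.0
finger_force: 59.7
```

```bash
python3 st.py
```

```text
22.2 [537.    -4.39 177.06] F [ 1.75 -2.46  0.52] r 25.71 ang 112.2 {'t': array([-4.18, -2.79,  0.01]), 'y': np.float64(66.5), 'rz': np.float64(-0.0)}
```

Vertical force is falling, so I ease slightly outward and down.

Emit:
carry_out([
  {"tx":0.152,"ty":-0.132,"tz":0.01,"rx":0,"ry":0,"rz":0,"claw":0.15},
  {"tx":0.14,"ty":-0.143,"tz":0.01,"rx":0,"ry":0,"rz":0,"claw":0.15},
  {"tx":0.128,"ty":-0.152,"tz":0.01,"rx":0,"ry":0,"rz":0,"claw":0.15},
  {"tx":0.115,"ty":-0.16,"tz":0.01,"rx":0,"ry":0,"rz":0,"claw":0.15},
  {"tx":0.101,"ty":-0.168,"tz":0.01,"rx":0,"ry":0,"rz":0,"claw":0.15},
])

```text
time_s: 22.7
position: [528.9, -8.7, 176.7]
eef_rot: [0.64, 3.075, 0.0]
wrist_force: [4.0, -0.2, 1.3]
width: 23.6
finger_force: 59.7
```

```bash
sed -i 's/range(1)/range(2)/' st.py;python3 st.py
```

```text
22.8 [528.46  -9.02 176.65] F [ 3.42 -2.68  0.46] r 26.47 ang 133.6 {'t': array([-4.79, -2.02, -0.04]), 'y': np.float64(66.5), 'rz': np.float64(-0.0)}
```

```bash
cat > nx.py <<'E'
from h import *
import sys
cx,cy,n,ramp=map(float,sys.argv[1:5]);n=int(n);s=sense();P=s["position"][:2];C=np.array([cx,cy]);d=P-C
r0=np.hypot(*d);a0=np.degrees(np.arctan2(d[1],d[0]));M=R.from_rotvec(s["eef_rot"]).as_matrix();q=P
print("r",r0.round(2),"ang",a0.round(1))
for i in range(1,n+1):
    a=np.radians(a0+4.5*i);r=r0+(25.5-r0)*min(1,i/ramp);t=C+r*np.array([np.cos(a),np.sin(a)])
    v=M.T@np.r_[t-q,0]/10;q=t;print("%.3f,%.3f"%(v[0],v[1]),end="  " if i%5 else "\n")
E
python3 nx.py 545.4 -25.7 10 5
```

```text
r 23.79 ang 135.7
0.092,-0.167  0.079,-0.177  0.066,-0.185  0.051,-0.192  0.036,-0.199
-0.014,-0.200  -0.029,-0.198  -0.045,-0.195  -0.060,-0.191  -0.075,-0.186
```

Emit:
carry_out([
  {"tx":0.092,"ty":-0.167,"tz":0,"rx":0,"ry":0,"rz":0,"claw":0.15},
  {"tx":0.079,"ty":-0.177,"tz":0,"rx":0,"ry":0,"rz":0,"claw":0.15},
  {"tx":0.066,"ty":-0.185,"tz":0,"rx":0,"ry":0,"rz":0,"claw":0.15},
  {"tx":0.051,"ty":-0.192,"tz":0,"rx":0,"ry":0,"rz":0,"claw":0.15},
  {"tx":0.036,"ty":-0.199,"tz":0,"rx":0,"ry":0,"rz":0,"claw":0.15},
])

```text
time_s: 23.3
position: [521.9, -15.6, 176.5]
eef_rot: [-0.64, -3.075, -0.001]
wrist_force: [5.4, 1.9, 2.2]
width: 23.5
finger_force: 59.7
```

```bash
python3 st.py; python3 nx.py 545.4 -25.7 10 5
```

```text
23.4 [521.71 -15.99 176.53] F [ 1.84 -0.11  1.71] r 27.81 ang 154.0 {'t': array([-5.12, -1.11, -0.05]), 'y': np.float64(66.5), 'rz': np.float64(-0.0)}
r 25.6 ang 157.9
-0.015,-0.200  -0.030,-0.198  -0.046,-0.195  -0.061,-0.191  -0.076,-0.185
-0.088,-0.180  -0.102,-0.172  -0.115,-0.164  -0.128,-0.154  -0.139,-0.144
```

Emit:
carry_out([
  {"tx":-0.015,"ty":-0.2,"tz":-0.01,"rx":0,"ry":0,"rz":0,"claw":0.15},
  {"tx":-0.03,"ty":-0.198,"tz":-0.01,"rx":0,"ry":0,"rz":0,"claw":0.15},
  {"tx":-0.046,"ty":-0.195,"tz":-0.01,"rx":0,"ry":0,"rz":0,"claw":0.15},
  {"tx":-0.061,"ty":-0.191,"tz":0,"rx":0,"ry":0,"rz":0,"claw":0.15},
  {"tx":-0.076,"ty":-0.185,"tz":0,"rx":0,"ry":0,"rz":0,"claw":0.15},
])

```text
time_s: 23.9
position: [520.1, -25.8, 176.8]
eef_rot: [-0.64, -3.075, 0.0]
wrist_force: [2.0, 2.5, 0.1]
width: 23.8
finger_force: 59.7
```

```bash
python3 st.py; python3 nx.py 545.4 -25.7 10 5
```

```text
24.0 [520.17 -26.24 176.8 ] F [ 0.97 -0.84  1.01] r 26.61 ang 175.8 {'t': array([-4.85, -0.11, -0.02]), 'y': np.float64(66.5), 'rz': np.float64(-0.0)}
r 25.23 ang -178.6
-0.086,-0.179  -0.100,-0.172  -0.113,-0.164  -0.126,-0.155  -0.138,-0.145
-0.153,-0.130  -0.162,-0.117  -0.171,-0.104  -0.179,-0.090  -0.185,-0.076
```

Emit:
carry_out([
  {"tx":-0.086,"ty":-0.179,"tz":0,"rx":0,"ry":0,"rz":0,"claw":0.15},
  {"tx":-0.1,"ty":-0.172,"tz":0,"rx":0,"ry":0,"rz":0,"claw":0.15},
  {"tx":-0.113,"ty":-0.164,"tz":0,"rx":0,"ry":0,"rz":0,"claw":0.15},
  {"tx":-0.126,"ty":-0.155,"tz":0,"rx":0,"ry":0,"rz":0,"claw":0.15},
  {"tx":-0.138,"ty":-0.145,"tz":0,"rx":0,"ry":0,"rz":0,"claw":0.15},
])

```text
time_s: 24.5
position: [522.2, -35.5, 176.8]
eef_rot: [-0.64, -3.075, -0.0]
wrist_force: [1.8, 3.9, 0.7]
width: 23.4
finger_force: 59.6
```

```bash
python3 st.py; python3 nx.py 545.4 -25.7 10 5
```

```text
24.6 [522.4  -35.92 176.88] F [2.06 0.65 0.79] r 25.5 ang -162.4 {'t': array([-4.26,  0.68, -0.01]), 'y': np.float64(66.5), 'rz': np.float64(-0.0)}
r 25.18 ang -155.9
-0.147,-0.133  -0.158,-0.121  -0.167,-0.108  -0.175,-0.095  -0.183,-0.081
-0.191,-0.061  -0.195,-0.046  -0.198,-0.030  -0.200,-0.014  -0.200,0.001
```

Emit:
carry_out([
  {"tx":-0.14,"ty":-0.145,"tz":0.01,"rx":0,"ry":0,"rz":0,"claw":0.15},
  {"tx":-0.151,"ty":-0.133,"tz":0.01,"rx":0,"ry":0,"rz":0,"claw":0.15},
  {"tx":-0.161,"ty":-0.12,"tz":0.01,"rx":0,"ry":0,"rz":0,"claw":0.15},
  {"tx":-0.17,"ty":-0.107,"tz":0,"rx":0,"ry":0,"rz":0,"claw":0.15},
  {"tx":-0.179,"ty":-0.093,"tz":0,"rx":0,"ry":0,"rz":0,"claw":0.15},
])

```text
time_s: 25.1
position: [527.0, -43.8, 176.4]
eef_rot: [-0.64, -3.075, -0.001]
wrist_force: [-0.0, 5.4, 0.2]
width: 23.7
finger_force: 59.7
```

```bash
python3 st.py; python3 nx.py 545.2 -26.2 10 5
```

```text
25.2 [527.37 -44.29 176.51] F [1.22 3.22 1.33] r 25.15 ang -140.2 {'t': array([-3.46,  1.25, -0.04]), 'y': np.float64(66.5), 'rz': np.float64(-0.0)}
r 25.41 ang -134.4
-0.189,-0.065  -0.193,-0.050  -0.197,-0.035  -0.199,-0.020  -0.200,-0.004
-0.200,0.014  -0.198,0.029  -0.195,0.045  -0.191,0.060  -0.186,0.075
```

Emit:
carry_out([
  {"tx":-0.189,"ty":-0.065,"tz":0,"rx":0,"ry":0,"rz":0,"claw":0.15},
  {"tx":-0.193,"ty":-0.05,"tz":0,"rx":0,"ry":0,"rz":0,"claw":0.15},
  {"tx":-0.197,"ty":-0.035,"tz":0,"rx":0,"ry":0,"rz":0,"claw":0.15},
  {"tx":-0.199,"ty":-0.02,"tz":0,"rx":0,"ry":0,"rz":0,"claw":0.15},
  {"tx":-0.2,"ty":-0.004,"tz":0,"rx":0,"ry":0,"rz":0,"claw":0.15},
])

```text
time_s: 25.7
position: [535.3, -49.6, 176.4]
eef_rot: [-0.64, -3.075, -0.0]
wrist_force: [-1.5, 3.7, 0.6]
width: 23.2
finger_force: 59.7
```

```bash
sed -i 's/range(2)/range(1)/' st.py; python3 st.py; python3 nx.py 545.2 -26.2 10 5
```

```text
25.75 [535.54 -49.65 176.37] F [0.16 2.65 0.76] r 24.18 ang -117.5 {'t': array([-2.51,  1.41, -0.06]), 'y': np.float64(66.5), 'rz': np.float64(-0.0)}
r 25.36 ang -112.4
-0.199,0.009  -0.198,0.025  -0.196,0.040  -0.192,0.055  -0.187,0.070
-0.180,0.087  -0.173,0.101  -0.164,0.114  -0.155,0.127  -0.144,0.139
```

Emit:
carry_out([
  {"tx":-0.2,"ty":-0.015,"tz":0.01,"rx":0,"ry":0,"rz":0,"claw":0.15},
  {"tx":-0.2,"ty":0.003,"tz":0.01,"rx":0,"ry":0,"rz":0,"claw":0.15},
  {"tx":-0.2,"ty":0.018,"tz":0.01,"rx":0,"ry":0,"rz":0,"claw":0.15},
  {"tx":-0.198,"ty":0.033,"tz":0,"rx":0,"ry":0,"rz":0,"claw":0.15},
  {"tx":-0.195,"ty":0.055,"tz":0,"rx":0,"ry":0,"rz":0,"claw":0.15},
])

```text
time_s: 26.25
position: [545.1, -52.8, 176.3]
eef_rot: [-0.64, -3.076, 0.0]
wrist_force: [-2.4, 2.5, 0.6]
width: 23.4
finger_force: 59.7
```

```bash
python3 st.py; python3 nx.py 545.4 -27.2 15 5
```

```text
26.3 [545.42 -52.83 176.27] F [-0.15  3.31  1.35] r 24.67 ang -93.0 {'t': array([-1.48,  1.31, -0.07]), 'y': np.float64(66.5), 'rz': np.float64(-0.0)}
r 25.63 ang -90.0
-0.180,0.090  -0.172,0.104  -0.163,0.117  -0.153,0.129  -0.143,0.141
-0.133,0.150  -0.121,0.159  -0.108,0.168  -0.095,0.176  -0.080,0.183
-0.066,0.189  -0.051,0.194  -0.035,0.197  -0.020,0.199  -0.004,0.200
```

Emit:
carry_out([
  {"tx":-0.184,"ty":0.083,"tz":0,"rx":0,"ry":0,"rz":0,"claw":0.15},
  {"tx":-0.177,"ty":0.098,"tz":0,"rx":0,"ry":0,"rz":0,"claw":0.15},
  {"tx":-0.168,"ty":0.111,"tz":0,"rx":0,"ry":0,"rz":0,"claw":0.15},
  {"tx":-0.158,"ty":0.124,"tz":0,"rx":0,"ry":0,"rz":0,"claw":0.15},
  {"tx":-0.148,"ty":0.136,"tz":0,"rx":0,"ry":0,"rz":0,"claw":0.15},
])

```text
time_s: 26.8
position: [555.0, -51.0, 176.3]
eef_rot: [0.64, 3.076, -0.0]
wrist_force: [-3.2, 2.1, 0.5]
width: 23.3
finger_force: 59.6
```

Emit:
carry_out([
  {"tx":-0.138,"ty":0.145,"tz":0,"rx":0,"ry":0,"rz":0,"claw":0.15},
  {"tx":-0.126,"ty":0.154,"tz":0,"rx":0,"ry":0,"rz":0,"claw":0.15},
  {"tx":-0.113,"ty":0.163,"tz":0,"rx":0,"ry":0,"rz":0,"claw":0.15},
  {"tx":-0.1,"ty":0.171,"tz":0,"rx":0,"ry":0,"rz":0,"claw":0.15},
  {"tx":-0.085,"ty":0.178,"tz":0,"rx":0,"ry":0,"rz":0,"claw":0.15},
])

```text
time_s: 27.3
position: [563.1, -45.7, 176.2]
eef_rot: [-0.64, -3.075, 0.001]
wrist_force: [-4.1, -0.1, 1.3]
width: 23.5
finger_force: 59.6
```

```bash
python3 st.py; python3 nx.py 545.4 -27.2 5 5
```

```text
27.35 [563.39 -45.42 176.19] F [-3.    3.28  0.92] r 23.98 ang -45.9 {'t': array([-0.13, -0.09, -0.08]), 'y': np.float64(66.5), 'rz': np.float64(-0.0)}
r 25.61 ang -45.4
-0.065,0.190  -0.050,0.194  -0.035,0.198  -0.019,0.200  -0.003,0.200
```

Emit:
carry_out([
  {"tx":-0.075,"ty":0.19,"tz":0,"rx":0,"ry":0,"rz":0,"claw":0.15},
  {"tx":-0.06,"ty":0.194,"tz":0,"rx":0,"ry":0,"rz":0,"claw":0.15},
  {"tx":-0.045,"ty":0.198,"tz":0,"rx":0,"ry":0,"rz":0,"claw":0.15},
  {"tx":0,"ty":0,"tz":-0.5,"rx":0,"ry":0,"rz":0,"claw":0.15},
  {"tx":0,"ty":0,"tz":-1.5,"rx":0,"ry":0,"rz":0,"claw":0.15},
])

```text
time_s: 27.85
position: [567.4, -41.0, 195.7]
eef_rot: [-0.64, -3.075, -0.0]
wrist_force: [0.1, -0.2, -1.4]
width: 23.2
finger_force: 59.3
```

Emit:
carry_out([
  {"tx":0,"ty":0,"tz":-2,"rx":0,"ry":0,"rz":0,"claw":0.15},
  {"tx":0,"ty":0,"tz":-2.5,"rx":0,"ry":0,"rz":0,"claw":0.15},
  {"tx":0,"ty":0,"tz":-1.5,"rx":0,"ry":0,"rz":0,"claw":0.15},
  {"tx":0,"ty":0,"tz":-0.5,"rx":0,"ry":0,"rz":0,"claw":0.15},
  {"tx":0,"ty":0,"tz":0,"rx":0,"ry":0,"rz":0,"claw":0.15},
])

```text
time_s: 28.35
position: [567.8, -41.2, 261.9]
eef_rot: [0.64, 3.074, 0.0]
wrist_force: [0.9, -0.1, -1.9]
width: 23.5
finger_force: 59.3
```

```bash
python3 - <<'E'
from fit import *
s=sense();P=s["position"];zo=P[2]-46.2
print(s["time_s"],P,s["width"],s["wrist_force"],to([405.4,-273.1,262],66.5))
ps=[capture("side") for _ in range(3)];p=ps[0];g=np.mean([q["img"].mean(2) for q in ps],0)
A=np.radians(np.arange(0,360,4));front=np.radians(-119+np.arange(-80,81,4))
for z in(zo,zo+8): print("collar",z,circ(g,p,P[:2],z,23,front,1),circ(g,p,P[:2],z,23,A,1))
print("pred tip",w2px(p,[*P[:2],zo-56]),[(r["score"],r["position"],px2w(p,r["position"],zo-56)) for r in mark_of("blade_tip",p)[:2]])
# tube rim: outer radius 23 at 85
print("rim",circ(g,p,(405,-273),85,23,front,1),circ(g,p,(405,-273),85,23,A,1),"hole",circ(g,p,(405,-273),85,15,A,-1),"foot",circ(g,p,(405,-273),0,42,A,1),circ(g,p,(405,-273),0,42,A,-1))
E
```

```text
28.35 [567.81302254 -41.21512537 261.8659242 ] 23.450720143045455 [ 0.92740311 -0.14326397 -1.90615969] {'t': array([  5.64, -27.74,  -0.04]), 'y': np.float64(66.5), 'rz': np.float64(-0.0)}
collar 215.6659241969171 [ 20.7 569.8 -35.2] [ 19.6 571.3 -35.2]
collar 223.6659241969171 [ 21.4 565.8 -40.7] [ 20.6 567.3 -41.2]
pred tip [308.  208.7] [(0.61, [308.9, 209.0], array([569. , -42.8, 159.7])), (0.55, [263.9, 325.4], array([ 370.4, -238.5,  159.7]))]
rim [   2.3  406.5 -274.5] [   1.9  406.  -274. ] hole [   2.8  406.5 -274.5] foot [   1.4  407.5 -270.5] [  -0.   403.5 -267. ]
```

Emit:
carry_out([
  {"tx":0.3,"ty":-1.5,"tz":0,"rx":0,"ry":0,"rz":0,"claw":0.15},
  {"tx":0.6,"ty":-3,"tz":0,"rx":0,"ry":0,"rz":0,"claw":0.15},
  {"tx":0.7,"ty":-3.4,"tz":0,"rx":0,"ry":0,"rz":0,"claw":0.15},
  {"tx":0.7,"ty":-3.4,"tz":0,"rx":0,"ry":0,"rz":0,"claw":0.15},
  {"tx":0.7,"ty":-3.4,"tz":0,"rx":0,"ry":0,"rz":0,"claw":0.15},
])

```text
time_s: 29.05
position: [479.5, -165.2, 260.9]
eef_rot: [-0.64, -3.075, 0.0]
wrist_force: [-0.9, -0.9, -2.1]
width: 23.5
finger_force: 59.3
```

Emit:
carry_out([
  {"tx":0.7,"ty":-3.4,"tz":0,"rx":0,"ry":0,"rz":0,"claw":0.15},
  {"tx":0.7,"ty":-3.4,"tz":0,"rx":0,"ry":0,"rz":0,"claw":0.15},
  {"tx":0.7,"ty":-3.4,"tz":0,"rx":0,"ry":0,"rz":0,"claw":0.15},
  {"tx":0.5,"ty":-2.6,"tz":0,"rx":0,"ry":0,"rz":0,"claw":0.15},
  {"tx":0,"ty":0,"tz":0,"rx":0,"ry":0,"rz":0,"claw":0.15},
])

```text
time_s: 29.55
position: [403.9, -273.3, 260.9]
eef_rot: [-0.646, -3.074, 0.001]
wrist_force: [-0.2, 0.8, -2.2]
width: 23.3
finger_force: 59.4
```

Emit:
carry_out([
  {"tx":0,"ty":0,"tz":1.5,"rx":0,"ry":0,"rz":0,"claw":0.15},
  {"tx":0,"ty":0,"tz":2,"rx":0,"ry":0,"rz":0,"claw":0.15},
  {"tx":0,"ty":0,"tz":1.5,"rx":0,"ry":0,"rz":0,"claw":0.15},
  {"tx":0,"ty":0,"tz":0.5,"rx":0,"ry":0,"rz":0,"claw":0.15},
  {"tx":0,"ty":0,"tz":0,"rx":0,"ry":0,"rz":0,"claw":0.15},
])

```text
time_s: 30.05
position: [405.7, -270.5, 205.8]
eef_rot: [-0.64, -3.075, -0.001]
wrist_force: [-0.6, -0.1, -1.1]
width: 23.2
finger_force: 59.3
```

```bash
python3 - <<'E'
from fit import *
s=sense();P=s["position"];print(s["time_s"],P,s["wrist_force"],to([405.2,-273,131.2],66.5))
p=capture("side");g=p["img"].mean(2);A=np.radians(np.arange(0,360,4))
front=np.radians(-119+np.arange(-80,81,4))
print("rim",circ(g,p,(405,-273),85,23,front,1),circ(g,p,(405,-273),85,23,A,1))
for n in("stand_rim","stand"): print([(r["score"],px2w(p,r["position"],85 if n!="stand" else 0)) for r in mark_of(n,p)[:2]])
E
```

```text
30.05 [ 405.7354804  -270.5404992   205.78485259] [-0.61309938 -0.0633567  -1.10816966] {'t': array([-0.06, -0.25,  7.46]), 'y': np.float64(66.5), 'rz': np.float64(-0.0)}
rim [   2.7  407.  -273.5] [   6.   407.  -273.5]
[(0.98, array([ 399.9, -271.4,   85. ]))]
[(0.86, array([ 402.8, -273.8,    0. ]))]
```

Emit:
carry_out([
  {"tx":-0.06,"ty":-0.24,"tz":0,"rx":0,"ry":0,"rz":0,"claw":0.15},
  {"tx":0,"ty":0,"tz":0.5,"rx":0,"ry":0,"rz":0,"claw":0.15},
  {"tx":0,"ty":0,"tz":0.8,"rx":0,"ry":0,"rz":0,"claw":0.15},
  {"tx":0,"ty":0,"tz":0.8,"rx":0,"ry":0,"rz":0,"claw":0.15},
  {"tx":0,"ty":0,"tz":0.5,"rx":0,"ry":0,"rz":0,"claw":0.15},
])

```text
time_s: 30.7
position: [405.4, -273.1, 179.1]
eef_rot: [-0.64, -3.075, -0.001]
wrist_force: [-0.2, -0.0, -2.6]
width: 23.3
finger_force: 59.3
```

```bash
python3 - <<'E'
from h import *
s=sense();print(s["position"],s["wrist_force"],to([405.2,-273,131.2],66.5))
E
```

```text
[ 405.36890747 -273.06231392  179.10792764] [-0.23668477 -0.04065279 -2.56429059] {'t': array([ 0.01, -0.  ,  4.79]), 'y': np.float64(66.5), 'rz': np.float64(-0.0)}
```

Emit:
carry_out([
  {"tx":0,"ty":0,"tz":0.8,"rx":0,"ry":0,"rz":0,"claw":0.15},
  {"tx":0,"ty":0,"tz":1,"rx":0,"ry":0,"rz":0,"claw":0.15},
  {"tx":0,"ty":0,"tz":1,"rx":0,"ry":0,"rz":0,"claw":0.15},
  {"tx":0,"ty":0,"tz":1,"rx":0,"ry":0,"rz":0,"claw":0.15},
  {"tx":0,"ty":0,"tz":0.5,"rx":0,"ry":0,"rz":0,"claw":0.15},
])

```text
time_s: 31.2
position: [405.4, -273.1, 136.0]
eef_rot: [-0.64, -3.074, -0.001]
wrist_force: [-0.0, -0.1, -1.9]
width: 23.3
finger_force: 59.3
```

Emit:
carry_out([
  {"tx":0,"ty":0,"tz":0.2,"rx":0,"ry":0,"rz":0,"claw":0.15},
  {"tx":0,"ty":0,"tz":0.1,"rx":0,"ry":0,"rz":0,"claw":0.15},
  {"tx":0,"ty":0,"tz":0.08,"rx":0,"ry":0,"rz":0,"claw":0.15},
  {"tx":0,"ty":0,"tz":0.05,"rx":0,"ry":0,"rz":0,"claw":0.15},
  {"tx":0,"ty":0,"tz":0,"rx":0,"ry":0,"rz":0,"claw":0.15},
])

```text
time_s: 31.7
position: [405.8, -273.4, 133.2]
eef_rot: [0.64, 3.075, -0.0]
wrist_force: [0.3, 1.2, -1.0]
width: 23.2
finger_force: 59.3
```

```bash
sed -i 's/range(1)/range(4)/' st.py; python3 st.py
```

```text
31.9 [ 405.74 -273.43  133.14] F [ 0.2   0.05 -1.78] r 282.85 ang -119.9 {'t': array([-5.49, 27.11, -4.39]), 'y': np.float64(66.5), 'rz': np.float64(-0.0)}
```

Emit:
carry_out([
  {"tx":0,"ty":0,"tz":0.05,"rx":0,"ry":0,"rz":0,"claw":0.15},
  {"tx":0,"ty":0,"tz":0.05,"rx":0,"ry":0,"rz":0,"claw":0.15},
  {"tx":0,"ty":0,"tz":0.05,"rx":0,"ry":0,"rz":0,"claw":0.15},
  {"tx":0,"ty":0,"tz":0,"rx":0,"ry":0,"rz":0,"claw":0.15},
  {"tx":0,"ty":0,"tz":0,"rx":0,"ry":0,"rz":0,"claw":0.15},
])

```text
time_s: 32.4
position: [405.7, -273.4, 131.5]
eef_rot: [-0.64, -3.076, -0.0]
wrist_force: [0.9, -0.7, -1.7]
width: 23.5
finger_force: 59.3
```

```bash
python3 st.py
```

```text
32.6 [ 405.7  -273.38  131.49] F [ 0.08 -0.41 -1.93] r 282.83 ang -119.9 {'t': array([-5.49, 27.11, -4.55]), 'y': np.float64(66.5), 'rz': np.float64(-0.0)}
```

Emit:
carry_out([
  {"tx":0,"ty":0,"tz":0.03,"rx":0,"ry":0,"rz":0,"claw":0.15},
  {"tx":0,"ty":0,"tz":0.03,"rx":0,"ry":0,"rz":0,"claw":0.15},
  {"tx":0,"ty":0,"tz":0.02,"rx":0,"ry":0,"rz":0,"claw":0.15},
  {"tx":0,"ty":0,"tz":0,"rx":0,"ry":0,"rz":0,"claw":0.15},
  {"tx":0,"ty":0,"tz":0,"rx":0,"ry":0,"rz":0,"claw":0.15},
])

```text
time_s: 33.1
position: [405.7, -273.4, 131.2]
eef_rot: [0.64, 3.075, -0.001]
wrist_force: [-2.8, 1.9, 5.2]
width: 23.2
finger_force: 60.5
```

```bash
python3 st.py
```

```text
33.3 [ 405.72 -273.42  131.23] F [-1.77  1.04  5.13] r 282.86 ang -119.9 {'t': array([-5.49, 27.11, -4.58]), 'y': np.float64(66.5), 'rz': np.float64(-0.0)}
```

The collar is seated (131.2 mm, same as at pick-up). Now I open and back off upward.

Emit:
carry_out([
  {"tx":0,"ty":0,"tz":0,"rx":0,"ry":0,"rz":0,"claw":0.3},
  {"tx":0,"ty":0,"tz":0,"rx":0,"ry":0,"rz":0,"claw":0.4},
  {"tx":0,"ty":0,"tz":0,"rx":0,"ry":0,"rz":0,"claw":0.55},
  {"tx":0,"ty":0,"tz":0,"rx":0,"ry":0,"rz":0,"claw":0.65},
  {"tx":0,"ty":0,"tz":0,"rx":0,"ry":0,"rz":0,"claw":0.65},
])

```text
time_s: 33.8
position: [405.7, -273.4, 130.6]
eef_rot: [-0.64, -3.076, -0.0]
wrist_force: [0.2, 0.6, 0.4]
width: 55.2
finger_force: 0.0
```

Emit:
carry_out([
  {"tx":0,"ty":0,"tz":-0.7,"rx":0,"ry":0,"rz":0,"claw":0.65},
  {"tx":0,"ty":0,"tz":-1.5,"rx":0,"ry":0,"rz":0,"claw":0.65},
  {"tx":0,"ty":0,"tz":-2,"rx":0,"ry":0,"rz":0,"claw":0.65},
  {"tx":0,"ty":0,"tz":-3,"rx":0,"ry":0,"rz":0,"claw":0.65},
  {"tx":0,"ty":0,"tz":-4,"rx":0,"ry":0,"rz":0,"claw":0.65},
])

```text
time_s: 34.3
position: [405.1, -272.9, 243.3]
eef_rot: [-0.64, -3.074, -0.002]
wrist_force: [0.9, 0.4, 0.4]
width: 55.2
finger_force: 0.0
```

Emit:
carry_out([
  {"tx":0,"ty":3,"tz":-2,"rx":0,"ry":0,"rz":0,"claw":0.65},
  {"tx":0,"ty":3.5,"tz":-1,"rx":0,"ry":0,"rz":0,"claw":0.65},
  {"tx":0,"ty":3,"tz":0,"rx":0,"ry":0,"rz":0,"claw":0.65},
  {"tx":0,"ty":1,"tz":0,"rx":0,"ry":0,"rz":0,"claw":0.65},
  {"tx":0,"ty":0,"tz":0,"rx":0,"ry":0,"rz":0,"claw":0.65},
])

```text
time_s: 34.8
position: [447.8, -176.2, 273.0]
eef_rot: [0.636, 3.076, -0.0]
wrist_force: [-0.6, -1.2, -1.0]
width: 55.4
finger_force: 0.0
```

```bash
python3 - <<'E'
from h import *
s=sense();print(s["time_s"],s["position"],s["wrist_force"])
for n in("side","top"):
  p=capture(n)
  for t,z in dict(tool=85,stand_rim=85,shade_knob=163,rinse=0,eyepiece=0).items(): print(n,t,[(round(r["score"],2),px2w(p,r["position"],z)[:2]) for r in mark_of(t,p)[:3]])
  # grip axis check: dark grip pixel centroid vs prediction
  print(n,"grip mid pred",w2px(p,[405.5,-273.3,130]),[(round(r["score"],2),np.round(r["position"],1)) for r in recognise("tool",p)[:4]])
E
```

```text
34.8 [ 447.82412861 -176.15707534  273.01326558] [-0.57225997 -1.24987506 -0.97062579]
side tool [(0.93, array([ 308.8, -310.9])), (0.74, array([ 409.7, -273.7])), (0.72, array([ 388.5, -186.1]))]
side stand_rim [(0.64, array([ 405.9, -269. ]))]
side shade_knob [(0.72, array([682.6, 106.2]))]
side rinse [(0.57, array([ 644. , -185.3]))]
side eyepiece [(0.48, array([ 428., -248.]))]
side grip mid pred [291.2 340.9] [(0.96, array([263.9, 307.3])), (0.95, array([310.2, 408.8])), (0.84, array([292.7, 345.9])), (0.63, array([246.9, 391.7]))]
top tool [(0.52, array([ 397.4, -160.3]))]
top stand_rim [(0.65, array([ 401.6, -247.7])), (0.63, array([438. , 258.2]))]
top shade_knob [(0.91, array([683.8, 105.8]))]
top rinse [(0.72, array([ 637.5, -187.3]))]
top eyepiece [(0.44, array([664.6, 112.8]))]
top grip mid pred [393.1 257.5] [(0.72, array([344.4, 261.2])), (0.41, array([165.3, 246. ]))]
```

```bash
python3 -c "
from station import *
print(job_done())"
```

```text
the job is handed in; nothing more can be done
None
```

Job handed in at about 35 s: disc swung aside, bore edge deburred one anticlockwise turn (about 370°) in roughly 9 s, tool back upright in its stand; spring travel, estimated from wrist force, was mostly 3.5–6 mm but dipped to about 3 mm a third to half of the way round before I corrected it.

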